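# Put the bar and the screwdriver away in the slanted tube rack

### The arm

A 6-joint arm with a two-finger parallel gripper is mounted at the origin on a cart in front of the work surface, level with it; the furniture and walls round the work are solid. World frame = base frame: x ahead of the robot, y to its left, z up, the work surface at z = 0. Lengths are in mm, angles in rad, forces in N, time in s.
With the tool pointing down it reaches from about 350 to 875 mm from the base axis. Payload 4.2 kg.
Tool frame: the origin (TCP) lies between the finger pads; the fingertips stand 25 mm ahead of it and the grasp point (between the pads) lies 6 mm ahead of it; z points along the fingers, y is the line along which they close (so a half turn about z gives the same grasp; the last joint's range is limited). The gripper opens to 85 mm and grips with 20 to 120 N. Pads are 22 mm wide; open, the fingers measure 114 mm over their backs; the gripper's body (76 mm by 85 mm) begins 54 mm behind the grasp point. The pads swing forward as they close: fully open they stand 13 mm farther back than shut.
Start: joints at [1.41, 0.385, 0.008, 0, -1.194, -0.259], TCP at [254.703, 570.724, 256.312] pointing down, gripper open.
Joint ranges: [-3.14, 3.14], [-1.21, 2.06], [-1.07, 1.41], [-3.16, 2.05], [-2.99, -0.16], [-3.1, 3.1]. Speed limits (rad/s): [2.79, 2.79, 3.14, 3.14, 3.14, 3.14].

### API

Orientations are given as a unit quaternion [x, y, z, w].
In Python, from bench import arm gives the robot as it stands.
- The arm moves only by the shell command python3 -m pendant 'ROWS'. ROWS is JSON, a list of rows, each a list of 7 numbers: the shift along the tool's x, y, z in m, then the turn, a rotation vector about the tool's x, y, z in degrees, then the finger opening in m, from 0 to 0.0854. In form: [[x, y, z, wx, wy, wz, fingers], ...]. A call has 1 to 12 rows; each row shifts and turns the commanded pose from where the row before left it, along the tool's axes as they then stand; what a row does not reach is not made up. A row lasts 1/10 s, in which the tool goes at most 50 mm and 8.59 degrees, less where a joint would pass 70% of its speed; a pose out of reach is approached as far as the arm can. A call is refused whole if a number of a shift passes 0.05 or a number of a turn 8.59, either way. A call with a gripper value outside its range is refused whole. The fingers move at their own pace and stop on an object; the grip force is fixed at half the most. Time passes only in rows, so rows that do not move let the fingers close. It gives the time, the measured TCP pose, the force, the opening and the grip force at its end, in the units of the state.
- arm.read_state(): the state, without advancing time (a new reading comes with each control period).
- arm.get_image(name): name is "scene" or "side" or "wrist"; returns a dict with "image" (480x640x3 uint8, red, green, blue), "fx", "fy", "cx", "cy" (pixels), "k1" (the pictures are not rectified: a ray, as slopes to the right and down, at radius r is drawn at 1 + k1 r^2 times it, then the intrinsics apply), "xyz" and "rotation" of the camera in the world. Camera axes: x right, y down, z forward; pixel columns grow to the right and rows downward; lengths in mm; the calibration is good to about 2 mm. A picture is of the moment at which its call begins. There is no depth.
- arm.job_done(): hands the job in; it is judged then, once.
The state is a dict: "clock": time; "joints": joint angles; "joint_vel": joint speeds; "joint_efforts": joint torques, N m; "position": TCP position; "ee_rot": TCP orientation; "contact_force": force on the tool from outside, world axes, zero at the start; "wrist_torque": the same for the moment, N m; "gripper_width": finger opening in mm; "grasp_force": force on a finger pad.
Only numpy, scipy, OpenCV 4.12 (cv2) and the standard library are available. Lean on these libraries where they do the work, as an engineer would, in place of code of your own. Each camera call takes 0.05 s, during which the arm holds its last target. There are 200 camera calls.

### The job

Tidy the two loose tools into the slanted tube rack: drop the knock-out bar plain end down into the taller tube (brass head up) and the screwdriver blade down into the shorter tube (handle up), so that each stands on the bottom of its tube, and let go. Leave the turned wooden foot, the faceplate and the glue bottle standing where they are.

Things in the scene. Friction and masses are not known exactly. Their poses are not given: they have to be found in the camera images.
- rack: Fixed rack: plywood board 180 x 180 x 18 mm on the bench with two grey plastic tubes leaning 35 degrees from vertical towards the rack's own +x (roughly away from the robot), a plywood plate and two props behind them. Origin: centre of the board's underside, z up. Tubes are 90 mm apart: the taller at y = +45 mm, the shorter at y = -45 mm. The rack is about 140 mm high.
- tall_tube: The taller tube. Origin: centre of its inner floor (34 mm over the bench). Its z axis is the tube's axis, pointing up out of the mouth, 35 degrees from vertical; y is the rack's y. Outer diameter 32 mm (35 mm at two clips), bore 24 mm; the mouth's centre lies at z = +120 mm.
- short_tube: The shorter tube, parallel to the other. Origin: centre of its inner floor (34 mm over the bench), z along the tube's axis out of the mouth, y the rack's y. Outer diameter 32 mm (35 mm at two clips), bore 24 mm; the mouth's centre lies at z = +80 mm.
- rest: Fixed low wooden rest on the bench: two battens 140 mm long (x), 55 mm wide, their tops 30 mm over the bench, on a 6 mm board; between the battens is a gap 116 mm wide (y from -58 to +58 mm). The two tools lie side by side across the battens, about 80 mm apart, either one nearer. Origin: centre of its underside, z up.
- knockout_bar: Knock-out bar lying across the rest: a plain round steel rod 9 mm thick, with a round brass head 19 mm thick and 24 mm long at one end; 222 mm overall, 0.13 kg (varies by a third). Origin: under its middle, on the battens' tops; as it lies its z is up, the head is towards its own -y and the plain end towards +y (the two points give its exact line).
- bar_tip (a point): Centre of the bar's plain end, on its axis.
- bar_head (a point): Centre of the end face of the bar's brass head, on its axis: 222 mm from bar_tip.
- screwdriver: Screwdriver lying across the rest, 203 mm long: amber plastic handle up to 29 mm thick, 95 mm long; steel shaft 6 mm thick with a flat blade 7 mm wide, 108 mm from the handle to the blade's tip; 0.09 kg (varies by a third). Origin: under its middle, on the battens' tops; as it lies its z is up, the handle is towards its own +y, the blade towards -y (the two points give its line).
- driver_tip (a point): Tip of the screwdriver's blade, on its axis.
- driver_butt (a point): End of the screwdriver's handle, on its axis: 203 mm from driver_tip.
- finial_2: Bystander: turned light-wood foot standing upright, 38 mm across, 81 mm high. Origin: centre of its underside.
- faceplate: Bystander: grey iron lathe faceplate lying flat, a flange 76 mm across with a hub, 28 mm high. Origin: centre of its underside.
- glue_bottle: Bystander: cream bottle with a yellow spout, 58 mm across, 161 mm high, standing. Origin: centre of its underside.

How it is judged:
By the outcome, as a careful person would: the job done as asked, in the order asked, and still so for the second after the job is handed in, with the robot touching nothing.
It also fails if it takes over 64 s, if anything falls off the work surface, if the arm or the gripper's body presses on something with over 40 N, if the wrist force passes 120 N, or if a joint passes its speed limit or range.

## Working session

There is one attempt and no reset: what is moved stays moved. The work goes in short steps, Python scripts to look and compute and a shell command to move; the robot and the scene stay as the last step left them, time stands still between calls to the robot, and variables do not carry over. Pictures are saved under pics/ and viewed, at most 10 in all, crops included, and the job is handed in when it is done.

```bash
ls; mkdir -p pics; python3 - <<'E'
from bench import arm
import cv2,numpy as np,pickle
s=arm.read_state();print({k:np.round(v,3) for k,v in s.items()})
d={}
for n in("scene","side","wrist"):
    g=arm.get_image(n);d[n]=g;cv2.imwrite(f"pics/{n}0.png",g["image"][...,::-1])
    print(n,{k:np.round(v,3).tolist() for k,v in g.items() if k!="image"})
pickle.dump(d,open("v0.pkl","wb"))
E
```

```text
pics
{'clock': np.float64(0.0), 'joints': array([ 1.410e+00,  3.860e-01,  7.000e-03, -1.000e-03, -1.194e+00,
       -2.590e-01]), 'joint_vel': array([ 0.   ,  0.   ,  0.001,  0.   , -0.001,  0.   ]), 'joint_efforts': array([-1.0000e-03, -3.9229e+01,  1.8840e+01,  4.1860e+00, -5.0000e-03,
       -0.0000e+00]), 'position': array([254.491, 570.257, 255.211]), 'ee_rot': array([ 0.978, -0.208, -0.   ,  0.001]), 'contact_force': array([ 0.048,  0.17 , -0.44 ]), 'wrist_torque': array([ 0.054, -0.001,  0.03 ]), 'grasp_force': np.float64(0.0), 'gripper_width': np.float64(85.257)}
scene {'fx': 516.064, 'fy': 516.064, 'cx': 314.953, 'cy': 239.989, 'k1': -0.075, 'xyz': [285.113, -638.297, 771.25], 'rotation': [0.907, -0.184, 0.083, -0.369]}
side {'fx': 446.931, 'fy': 446.931, 'cx': 322.431, 'cy': 236.081, 'k1': -0.107, 'xyz': [896.749, -560.404, 642.418], 'rotation': [0.877, 0.241, -0.111, -0.401]}
wrist {'fx': 358.563, 'fy': 358.563, 'cx': 322.657, 'cy': 238.612, 'k1': -0.019, 'xyz': [313.907, 543.868, 372.44], 'rotation': [-0.539, 0.832, 0.11, -0.072]}
```

View pics/scene0.png

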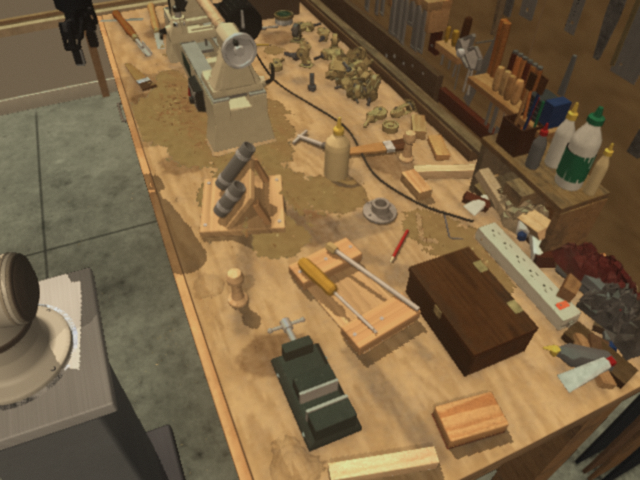

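View pics/side0.png

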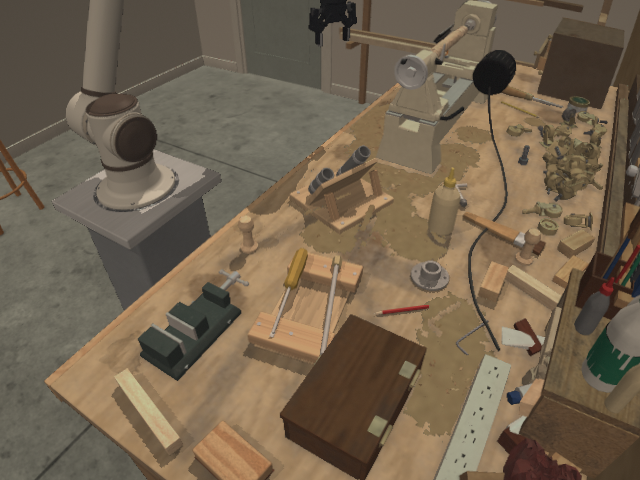

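Scene view: the rack is at about (242,195), with the tall tube's mouth near (243,150) and the short one's near (228,190). The screwdriver runs from handle (305,263) to tip (375,331), and the bar from head (333,252) to plain end (416,307). Next I'll set up helpers and get rough positions.

```bash
cat > h.py <<'E'
import numpy as np,cv2,pickle
from scipy.spatial.transform import Rotation as R
def K(g): return np.array([[g["fx"],0,g["cx"]],[0,g["fy"],g["cy"]],[0,0,1.]])
def rot(g):
    r=np.array(g["rotation"]); return R.from_quat(r).as_matrix() if r.size==4 else r.reshape(3,3)
def ray(g,u,v):
    p=cv2.undistortPoints(np.array([[[u,v]]],float),K(g),np.array([g["k1"],0,0,0,0.]))[0,0]
    # k1 r^2 with r the true slope = OpenCV model
    d=rot(g)@np.array([p[0],p[1],1]); return np.array(g["xyz"],float),d/np.linalg.norm(d)
def plane(g,u,v,z):
    o,d=ray(g,u,v); return o+d*(z-o[2])/d[2]
def tri(*obs):
    A=np.zeros((3,3));b=np.zeros(3);L=[]
    for g,u,v in obs:
        o,d=ray(g,u,v);P=np.eye(3)-np.outer(d,d);A+=P;b+=P@o;L.append((P,o))
    x=np.linalg.solve(A,b);return x,[round(float(np.linalg.norm(P@(x-o))),1) for P,o in L]
def proj(g,X):
    q=rot(g).T@(np.asarray(X,float)-np.array(g["xyz"],float))
    s=q[:2]/q[2]; s=s*(1+g["k1"]*(s@s)); return np.array([g["fx"]*s[0]+g["cx"],g["fy"]*s[1]+g["cy"]])
def crop(g,x0,y0,w,h,W,H):
    return cv2.resize(g["image"][y0:y0+h,x0:x0+w,::-1],(W,H),interpolation=cv2.INTER_CUBIC)
E
python3 - <<'E'
from h import *
d=pickle.load(open("v0.pkl","rb"));s,e,w=d["scene"],d["side"],d["wrist"]
print(plane(s,303,262,42),plane(s,375,331,45),plane(s,333,252,39),plane(s,416,307,35))
print(tri((s,243,150),(e,365,153)),tri((s,228,190),(e,325,175)),tri((s,236,272),(e,246,218)))
print(tri((s,338,125),(e,451,177)), plane(s,380,218,0))
print(plane(s,200,232,0),plane(s,284,229,0),plane(s,280,180,18),plane(s,203,178,18))
m=np.vstack([np.hstack([crop(s,285,235,140,105,400,300),crop(s,190,135,140,105,400,300)]),np.hstack([crop(e,245,245,140,105,400,300),crop(e,280,130,140,105,400,300)])])
cv2.imwrite("pics/m1.png",m)
E
```

```text
[534.2333283  -29.91519749  42.        ] [ 585.89774578 -224.10696583   45.        ] [599.15194408 -25.4987804   39.        ] [ 681.92080805 -201.43132052   35.        ]
(array([515.78415863, 269.51131028, 109.7465877 ]), [2.4, 2.4]) (array([455.22848844, 190.5778681 ,  74.7312044 ]), [0.6, 0.6]) (array([403.00221074, -36.04730352,  80.21595863]), [2.0, 2.0])
(array([729.4547189 , 240.48109781, 135.62938621]), [0.4, 0.4]) [754.11290792  60.68891011   0.        ]
[378.78899707 167.8771344    0.        ] [ 5.47110295e+02  1.08397461e+02 -1.13686838e-13] [590.09911702 245.96197552  18.        ] [427.50205281 320.90188474  18.        ]
```

View pics/m1.png

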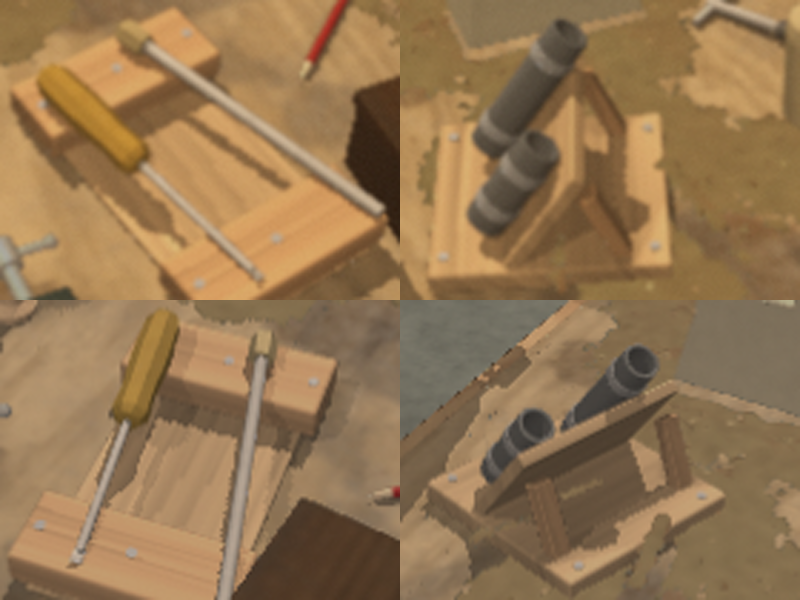

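Tiles show the following:
- **Tall tube mouth:** scene (249,148), side (363,152).
- **Short tube mouth:** scene (240,186.5), side (328,173).
- **Bar:** brass head at scene (328,248), plain end at (418.5,308.5), next to the dark box.
- **Screwdriver:** butt at (301,261), tip at (376,332).

I'll go over the rest with the wrist camera to refine these.

```bash
cat >> h.py <<'E'
def P(s): return np.array(s["position"]),R.from_quat(s["ee_rot"])
def go(p0,r0,p1,r1):
    "total move, in tool axes of r0 (mm) and rotvec (deg)"
    return np.round(r0.inv().apply(np.array(p1)-p0),1),np.round((r0.inv()*r1).as_rotvec(degrees=True),2)
E
python3 - <<'E'
from h import *
from bench import arm
d=pickle.load(open("v0.pkl","rb"));s,e,w=d["scene"],d["side"],d["wrist"]
print(tri((s,248.8,148.3),(e,363.3,151.7)),tri((s,239.7,186.5),(e,328,173)))
print("head",tri((s,328,248),(e,337,257)),"butt",tri((s,300.7,261),(e,302,250)),"tip",tri((s,376,332),(e,271,335)))
print("lathe",plane(s,210,150,0),plane(s,272,140,0),tri((s,238,50),(e,410,70)))
print("box",[plane(s,*q,z).round() for q,z in(((408,278),60),((450,247),60),((408,300),0),((471,369),0))],tri((s,408,278),(e,352,318)))
p,r=P(arm.read_state());p=np.array([254.7,570.7,256.3]);r=R.from_quat([.978,-.208,0,0])
print(r.as_matrix().round(3),"camera centre ray",plane(w,320,240,35))
C=r.inv().apply(np.array(w["xyz"])-p);print("cam in tool",C,r.inv().apply(ray(w,320,240)[1]))
print(go(p,r,[570,-60,300],r))
E
```

```text
(array([522.60614357, 245.33380537, 127.74912421]), [1.9, 1.9]) (array([475.43758455, 167.92148615,  97.45287133]), [2.4, 2.4])
head (array([596.43837835,  -5.5034865 ,  38.0222418 ]), [4.3, 4.3]) butt (array([530.43872133, -26.61056938,  45.4407867 ]), [1.7, 1.7]) tip (array([ 591.66941509, -218.10793482,   33.35826315]), [1.6, 1.6])
lathe [475.72372103 447.42834497   0.        ] [635.81165305 429.11824756   0.        ] (array([557.51864027, 392.74569924, 277.24246294]), [1.9, 1.9])
box [array([ 689., -154.,   60.]), array([ 804., -117.,   60.]), array([ 695., -160.,    0.]), array([ 720., -332.,    0.])] (array([ 697.33358509, -137.78707647,   50.67298843]), [8.0, 8.0])
[[ 0.913 -0.407  0.   ]
 [-0.407 -0.913 -0.   ]
 [ 0.     0.    -1.   ]] camera centre ray [230.63805025 583.59899723  35.        ]
cam in tool [  65.00220617    0.41502464 -116.1400601 ] [-0.26364792 -0.00687654  0.96459447]
(array([544.7, 447.8, -43.7]), array([0., 0., 0.]))
```

```bash
python3 -m pendant '[[0.0245,0.0187,-0.0018,0,0,0,0.085],[0.0245,0.0187,-0.0018,0,0,0,0.085],[0.0245,0.0187,-0.0018,0,0,0,0.085],[0.0245,0.0187,-0.0018,0,0,0,0.085],[0.0245,0.0187,-0.0018,0,0,0,0.085],[0.0245,0.0187,-0.0018,0,0,0,0.085],[0.0245,0.0187,-0.0018,0,0,0,0.085],[0.0245,0.0187,-0.0018,0,0,0,0.085],[0.0245,0.0187,-0.0018,0,0,0,0.085],[0.0245,0.0187,-0.0018,0,0,0,0.085],[0.0245,0.0187,-0.0018,0,0,0,0.085],[0,0,0,0,0,0,0.085]]'
python3 - <<'E'
from h import *
from bench import arm
print(arm.read_state()["joints"])
g=arm.get_image("wrist");pickle.dump(g,open("vr.pkl","wb"));cv2.imwrite("pics/wr.png",g["image"][...,::-1])
print(proj(g,[522,245,130]),proj(g,[475,168,98]))
E
```

```text
clock: 1.35
position: [417.7, 270.5, 276.2]
ee_rot: [0.978, -0.21, -0.0, 0.0]
contact_force: [-0.5, -0.5, -0.2]
gripper_width: 85.0
grasp_force: 0.0
[ 9.01647646e-01  1.51877864e-01 -2.63214675e-01  1.29886694e-04
 -1.15618608e+00  2.45653984e-01]
[293.92615311  80.92146287] [412.68042291 103.22904467]
```

View pics/wr.png

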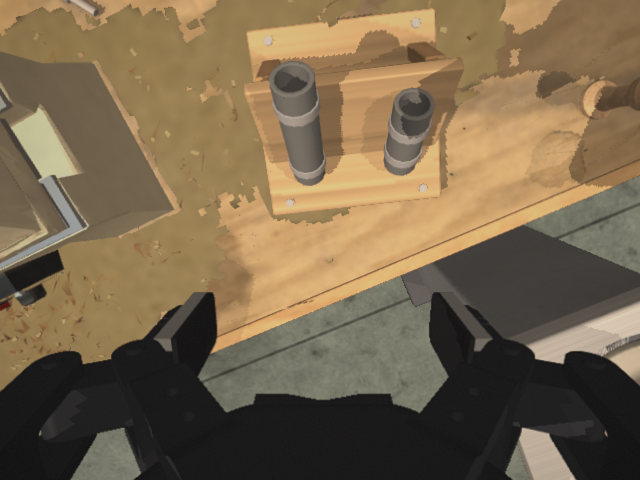

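The wrist view shows both mouths: tall at about (293,77), short at about (413,103). The four board screws are at (268,41), (416,23), (291,203) and (423,188). I'll compute the rack pose from these and travel on to the rest.

```bash
python3 - <<'E'
from h import *
g=pickle.load(open("vr.pkl","rb"))
im=g["image"].astype(int);sat=im.max(2)-im.min(2)
# bright low-saturation screws near the seen places
S=[]
for u,v in((268,41),(416,23),(291,203),(423,188)):
    y,x=np.mgrid[v-8:v+9,u-8:u+9];m=(sat[v-8:v+9,u-8:u+9]<45)
    S.append(plane(g,x[m].mean(),y[m].mean(),18)[:2]);print(m.sum(),x[m].mean().round(1),y[m].mean().round(1),S[-1].round(1))
S=np.array(S);print("centre",S.mean(0),"yaw",[np.degrees(np.arctan2(*(S[a]-S[b])[::-1])).round(1) for a,b in((0,2),(1,3))],[np.degrees(np.arctan2(*(S[a]-S[b])[::-1])).round(1)-90 for a,b in((0,1),(2,3))])
# mouth centres: low-sat tube outline ellipse
print("tall",plane(g,293,77,132.3),"short",plane(g,413,103,99.5))
p=np.array([417.7,270.5,276.2]);r=R.from_quat([.978,-.208,0,0])
print(go(p,r,[570,-70,290],r))
E
python3 -m pendant '[[0.025,0.0225,-0.001,0,0,0,0.085],[0.025,0.0225,-0.001,0,0,0,0.085],[0.025,0.0225,-0.001,0,0,0,0.085],[0.025,0.0225,-0.001,0,0,0,0.085],[0.025,0.0225,-0.001,0,0,0,0.085],[0.025,0.0225,-0.001,0,0,0,0.085],[0.025,0.0225,-0.001,0,0,0,0.085],[0.025,0.0225,-0.001,0,0,0,0.085],[0.025,0.0225,-0.001,0,0,0,0.085],[0.025,0.0225,-0.001,0,0,0,0.085],[0.025,0.0225,-0.001,0,0,0,0.085],[0,0,0,0,0,0,0.085]]'
python3 - <<'E'
from h import *
from bench import arm
print(arm.read_state()["joints"])
g=arm.get_image("wrist");pickle.dump(g,open("vt.pkl","wb"));cv2.imwrite("pics/wt.png",g["image"][...,::-1])
E
```

```text
50 267.8 40.6 [583.6 252.8]
59 415.4 22.4 [540.6 119.5]
34 289.6 202.3 [435.5 301. ]
39 422.3 187.8 [392.2 167.9]
centre [487.98639616 210.31145183] yaw [np.float64(-18.0), np.float64(-18.0)] [np.float64(-17.900000000000006), np.float64(-18.0)]
tall [524.09297868 244.49807537 132.3       ] short [475.06544195 168.09926241  99.5       ]
(array([277.7, 249.1, -13.8]), array([0., 0., 0.]))
clock: 2.6
position: [568.4, -66.9, 286.2]
ee_rot: [0.978, -0.21, -0.0, 0.0]
contact_force: [-0.1, 0.7, -0.6]
gripper_width: 84.9
grasp_force: 0.0
[ 1.66051911e-01  2.75758053e-01 -7.59264143e-02  4.34602498e-04
 -1.22000553e+00  9.81740348e-01]
```

View pics/wt.png

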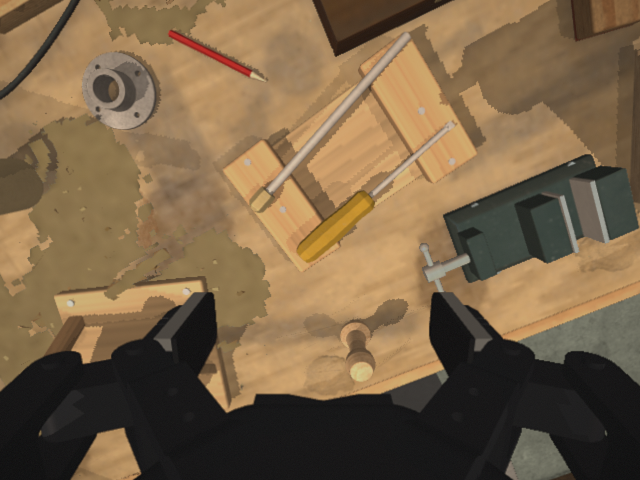

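The wrist view shows the bar from head (257,206) to plain end (408,36), and the screwdriver from butt (301,256) to tip (452,125). I'll refine both by masks and compute the grasp.

```bash
python3 - <<'E'
from h import *
g=pickle.load(open("vt.pkl","rb"))
hd,tp=plane(g,256,207,39.5),plane(g,408,36,34.5)
bt,dt=plane(g,301,257,44),plane(g,452,125,33)
print("bar",hd,tp,np.linalg.norm(hd-tp));print("drv",bt,dt,np.linalg.norm(bt-dt))
# line check: steel/handle mask centroids across the axis
hsv=cv2.cvtColor(g["image"],cv2.COLOR_RGB2HSV)
for n,(a,b),col in(("bar",((256,207),(408,36)),0),("drv",((301,257),(452,125)),1)):
    a,b=np.array(a,float),np.array(b,float);d=(b-a)/np.linalg.norm(b-a);nn=np.array([-d[1],d[0]])
    for f in(.05,.15,.2,.25,.3,.35,.4,.6,.8):
        q=a+f*(b-a);t=np.arange(-16,17);pts=(q+t[:,None]*nn).round().astype(int)
        h=hsv[pts[:,1],pts[:,0]];m=(h[:,1]<80)&(h[:,2]>90) if f>.12 and not(col and f<.5) else (h[:,1]>170)
        print(n,f,m.sum(),t[m].mean().round(1) if m.any() else None,end="; ")
    print()
E
```

```text
bar [597.11150258  -4.68477093  39.5       ] [ 682.31902896 -205.34149168   34.5       ] 218.05605272937262
drv [530.49951823 -24.73945459  44.        ] [ 590.17278986 -217.06297145   33.        ] 201.66862544035257
bar 0.05 0 None; bar 0.15 9 -1.0; bar 0.2 8 -1.5; bar 0.25 9 -1.0; bar 0.3 8 -1.5; bar 0.35 9 -1.0; bar 0.4 9 -1.0; bar 0.6 9 -1.0; bar 0.8 9 -1.0; 
drv 0.05 22 -0.5; drv 0.15 24 -0.5; drv 0.2 25 -1.0; drv 0.25 24 -0.5; drv 0.3 22 -0.5; drv 0.35 22 -0.5; drv 0.4 22 -0.5; drv 0.6 6 -1.5; drv 0.8 5 -1.0;
```

```bash
cat >> h.py <<'E'
g0=None
def tools():
    g=pickle.load(open("vt.pkl","rb"))
    hd,tp=plane(g,255.2,206.3,39.5),plane(g,407.2,35.3,34.5)
    bt,dt=plane(g,300.6,256.7,44.5),plane(g,451,124.3,33)
    out={}
    for n,h,t,L in(("bar",hd,tp,222),("drv",bt,dt,203)):
        u=(t-h)/np.linalg.norm(t-h);m=(h+t)/2;out[n]=(m+u*L/2,u)   # tip, direction to tip
    return out
TILT=np.radians(30)
def frame(a,u):   # z=a, u (to tip) in x-z plane, +x side
    x=u-a*(u@a);x/=np.linalg.norm(x);return R.from_matrix(np.column_stack([x,np.cross(a,x),a]))
def grasp(n,s,back=8):
    tip,u=tools()[n];G=tip-u*s
    up=np.array([0,0,1.]);up-=u*(up@u);up/=np.linalg.norm(up)
    a=np.cos(TILT)*-up+np.sin(TILT)*u
    return G-back*a,frame(a,u),G,a
YAW=np.radians(-18);rx=np.array([np.cos(YAW),np.sin(YAW),0])
AX=np.sin(np.radians(35))*rx+np.cos(np.radians(35))*np.array([0,0,1.])
MOUTH={"bar":np.array([523.8,245.5,132.3]),"drv":np.array([474.9,167.5,99.5])}
E
python3 - <<'E'
from h import *
from bench import arm
p,r=P(arm.read_state());print(p)
for n,s in(("bar",150),("drv",130)):
    T,rr,G,a=grasp(n,s);print(n,tools()[n],"G",G,"TCP",T,"a",a)
T,rr,G,a=grasp("bar",150)
P1=T-90*a;print("pre",P1);print(go(p,r,P1,rr))
E
```

```text
[567.6919855  -65.61758101 286.17972363]
bar (array([ 683.96390911, -206.73304568,   34.45365489]), array([ 0.3903315 , -0.92038854, -0.02294005])) G [625.41418339 -68.67476418  37.89466179] TCP [623.91491038 -65.1395289   44.912802  ] a [ 0.18740913 -0.44190441 -0.87726753]
drv (array([ 591.45908787, -217.18117796,   32.95161478]), array([ 0.29854451, -0.95268446, -0.05712695])) G [552.64830189 -93.33219758  40.37811802] TCP [551.5724772  -89.89913673  47.52351475] a [ 0.13447809 -0.42913261 -0.89317459]
pre [607.04808896 -25.36813201 123.86687932]
(array([ 19.6, -52.9, 162.3]), array([-10.67,  27.38,  41.95]))
```

```bash
python3 -m pendant '[[0.005,-0.0133,0.02,0,0,0,0.04],[0.005,-0.0133,0.02,0,0,0,0.04],[0.005,-0.0133,0.02,0,0,0,0.04],[0.005,-0.0133,0.02,0,0,0,0.04],[0,0,0,-1.52,3.91,5.99,0.04],[0,0,0,-1.52,3.91,5.99,0.04],[0,0,0,-1.52,3.91,5.99,0.04],[0,0,0,-1.52,3.91,5.99,0.04],[0,0,0,-1.52,3.91,5.99,0.04],[0,0,0,-1.52,3.91,5.99,0.04],[0,0,0,-1.52,3.91,5.99,0.04],[0,0,0,0,0,0,0.04]]'
python3 - <<'E'
from h import *
from bench import arm
s=arm.read_state();p,r=P(s);print(s["joints"].round(2) if hasattr(s["joints"],"round") else s["joints"],p)
T,rr,G,a=grasp("bar",150);print(go(p,r,T-40*a,rr),go(p,r,T,rr))
E
```

```text
clock: 3.85
position: [606.2, -22.5, 205.9]
ee_rot: [0.81, -0.532, 0.207, 0.137]
contact_force: [-0.5, -0.6, -0.2]
gripper_width: 40.3
grasp_force: 0.0
[ 0.4   0.35 -0.49  0.69 -0.85 -0.48] [606.17835441 -22.5461104  205.92127924]
(array([-36.9,   0.3, 123.4]), array([-0.12, -0.03,  0.39])) (array([-36.9,   0.4, 163.4]), array([-0.12, -0.03,  0.39]))
```

```bash
python3 -m pendant '[[-0.0046,0,0.0154,0,0,0.4,0.04],[-0.0046,0,0.0154,0,0,0,0.04],[-0.0046,0,0.0154,0,0,0,0.04],[-0.0046,0,0.0154,0,0,0,0.04],[-0.0046,0,0.0154,0,0,0,0.04],[-0.0046,0,0.0154,0,0,0,0.04],[-0.0046,0,0.0154,0,0,0,0.04],[-0.0046,0,0.0154,0,0,0,0.04],[0,0,0.01,0,0,0,0.04],[0,0,0.01,0,0,0,0.04],[0,0,0.01,0,0,0,0.04],[0,0,0.01,0,0,0,0.04]]'
python3 - <<'E'
from h import *
from bench import arm
s=arm.read_state();p,r=P(s)
T,rr,G,a=grasp("bar",150);print(go(p,r,T,rr))
g=arm.get_image("wrist");cv2.imwrite("pics/g1.png",g["image"][...,::-1])
E
```

```text
clock: 5.05
position: [626.4, -66.4, 46.5]
ee_rot: [0.807, -0.536, 0.208, 0.135]
contact_force: [-0.3, -0.2, 0.5]
gripper_width: 39.8
grasp_force: 0.0
(array([-2.6,  1.8,  0.4]), array([-0.23,  0.04, -0.18]))
```

View pics/g1.png

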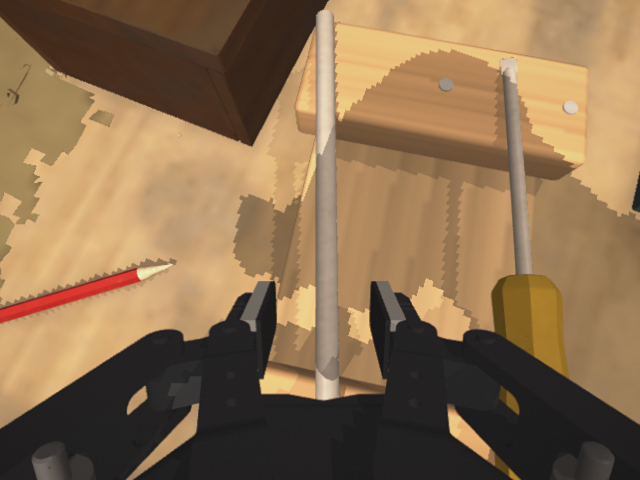

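The bar (column about 326) sits centred between the pads (263 and 385), so I close.

```bash
python3 -m pendant '[[0,0,0.001,0,0,0,0],[0,0,0,0,0,0,0],[0,0,0,0,0,0,0],[0,0,0,0,0,0,0],[0,0,0,0,0,0,0],[0,0,0,0,0,0,0]]'
python3 - <<'E'
from h import *
from bench import arm
s=arm.read_state();p,r=P(s);M=r.as_matrix();tip,u=tools()["bar"]
print("up in tool",M[2].round(3),"u in tool",r.inv().apply(u).round(3),"tip in tool",r.inv().apply(tip-p).round(1))
# insertion pose: keep u in tool -> -AX, a in the tilt plane
ut=r.inv().apply(u); ang=np.arctan2(ut[0],ut[2])
x=None
perp=np.cross(AX,np.array([-rx[1],rx[0],0]));perp/=np.linalg.norm(perp)  # perp to AX in tilt plane
if perp@rx<0: perp=-perp
a=np.cos(ang)*-AX+np.sin(ang)*perp; rr=frame(a,-AX)
tt=np.array([np.sin(ang),0,np.cos(ang)])*0+r.inv().apply(tip-p)
T=MOUTH["bar"]+40*AX-rr.apply(tt)
print("ang",np.degrees(ang),"a",a,"T",T);print(go(p+[0,0,150],r,T,rr))
E
```

```text
clock: 5.7
position: [626.3, -66.9, 46.0]
ee_rot: [0.807, -0.537, 0.208, 0.135]
contact_force: [-0.9, 1.3, 3.0]
gripper_width: 6.4
grasp_force: 58.6
up in tool [ 0.48  -0.006 -0.877] u in tool [ 0.866 -0.003  0.5  ] tip in tool [127.1   1.1  82.8]
ang 59.971156416800646 a [ 0.40149988 -0.13045522 -0.90652042] T [621.62161685 212.55857015 293.8199378 ]
(array([-180.8, -104.7, -209.8]), array([ -4.54, -27.24, 133.43]))
```

```bash
python3 -m pendant '[[0.0048,0,-0.0088,0,0,0,0],[0.012,0,-0.022,0,0,0,0],[0.0136,0,-0.0248,0,0,0,0],[0.0136,0,-0.0248,0,0,0,0],[0.0136,0,-0.0248,0,0,0,0],[0.0136,0,-0.0248,0,0,0,0],[0.0136,0,-0.0248,0,0,0,0],[0.0096,0,-0.0176,0,0,0,0],[0.0048,0,-0.0088,0,0,0,0],[0,0,0,0,0,0,0]]'
python3 - <<'E'
from h import *
from bench import arm
s=arm.read_state();p,r=P(s);print(s["joints"].round(2))
d={n:arm.get_image(n) for n in("scene","wrist")};pickle.dump(d,open("v2.pkl","wb"))
cv2.imwrite("pics/l1.png",np.hstack([cv2.resize(d["wrist"]["image"][:360,160:560,::-1],(400,360)),crop(d["scene"],230,130,200,180,400,360)]))
E
```

```text
clock: 6.7
position: [625.2, -67.4, 252.8]
ee_rot: [0.806, -0.537, 0.208, 0.134]
contact_force: [-0.2, -0.2, -1.7]
gripper_width: 6.9
grasp_force: 58.5
[ 0.31  0.32 -0.39  0.65 -0.91 -0.34]
```

View pics/l1.png

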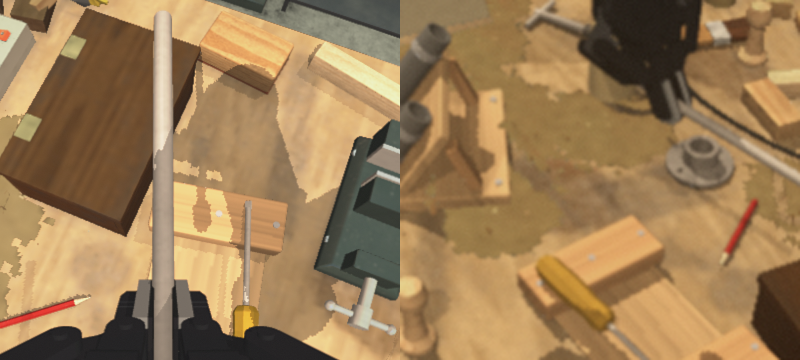

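The bar is lifted and straight in the grip; its tip is at wrist pixel (322,13). I'll check this against the prediction and compute the carry.

```bash
cat >> h.py <<'E'
def insert(n,tt,ut,up,side=0.):
    "TCP pose with tool's tip (tool frame tt, dir ut) on the tube axis, up mm over the mouth"
    ang=np.arctan2(ut[0],ut[2]);perp=np.cos(np.radians(35))*rx-np.sin(np.radians(35))*np.array([0,0,1.])
    a=np.cos(ang)*-AX+np.sin(ang)*perp;rr=frame(a,-AX);return MOUTH[n]+up*AX-rr.apply(tt),rr
E
python3 - <<'E'
from h import *
from bench import arm
d=pickle.load(open("v2.pkl","rb"));g=d["wrist"]
s=arm.read_state();p,r=P(s)
tt=np.array([127.1,0.5,82.8]);print(proj(g,p+r.apply(tt)))
for q in((127.1,0,79),(127.1,0,87),(123,0,83)):print(q,proj(g,p+r.apply(q)))
ut=np.array([.866,0,.5])
T,rr=insert("bar",tt,ut,40);print("T",T,go(p,r,T,rr))
E
```

```text
[323.31326868  14.92707295]
(127.1, 0, 79) [322.29236701  12.28272399]
(127.1, 0, 87) [322.33500484  17.73304255]
(123, 0, 83) [322.33218351  24.1341708 ]
T [621.74090399 213.15134011 293.82212889] (array([-207.6, -106.5, -162.5]), array([ -4.33, -27.46, 133.41]))
```

```bash
python3 -m pendant '[[0.0108,0,-0.0197,0,0,0,0],[0.0108,0,-0.0197,0,0,0,0],[0,0,0,-0.24,-1.53,7.41,0],[0,0,0,-0.24,-1.53,7.41,0],[0,0,0,-0.24,-1.53,7.41,0],[0,0,0,-0.24,-1.53,7.41,0],[0,0,0,-0.24,-1.53,7.41,0],[0,0,0,-0.24,-1.53,7.41,0],[0,0,0,-0.24,-1.53,7.41,0],[0,0,0,-0.24,-1.53,7.41,0],[0,0,0,-0.24,-1.53,7.41,0],[0,0,0,0,0,0,0]]'
python3 -c "
from bench import arm;print(arm.read_state()['joints'].round(2))"
```

```text
clock: 8.0
position: [623.9, -68.5, 295.1]
ee_rot: [-0.395, 0.906, -0.145, 0.047]
contact_force: [0.2, -0.6, -1.4]
gripper_width: 6.9
grasp_force: 58.5
[ 0.26  0.27 -0.21  0.33 -0.97 -1.18]
```

```bash
python3 -m pendant '[[0,0,0,-0.24,-1.53,7.41,0],[0,0,0,-0.24,-1.53,7.41,0],[0,0,0,-0.24,-1.53,7.41,0],[0,0,0,-0.24,-1.53,7.41,0],[0,0,0,-0.24,-1.53,7.41,0],[0,0,0,-0.24,-1.53,7.41,0],[0,0,0,-0.24,-1.53,7.41,0],[0,0,0,-0.24,-1.53,7.41,0],[0,0,0,-0.24,-1.53,7.41,0],[0,0,0,0,0,0,0]]'
python3 - <<'E'
from h import *
from bench import arm
s=arm.read_state();p,r=P(s);print(s["joints"].round(2))
T,rr=insert("bar",np.array([127.1,0,81]),np.array([.866,0,.5]),40);print("T",T,go(p,r,T,rr))
E
```

```text
clock: 9.0
position: [623.3, -68.1, 294.8]
ee_rot: [0.151, 0.965, -0.034, 0.213]
contact_force: [-0.1, -0.0, -1.2]
gripper_width: 6.5
grasp_force: 58.6
[ 0.23  0.19 -0.37  0.36 -0.67 -2.36]
T [622.61887371 213.39180157 292.19076522] (array([ 79.5, 267.8, -34.7]), array([-0.03, -0.06,  0.22]))
```

```bash
python3 -m pendant '[[0.0072,0.0243,-0.0032,0,0,0.2,0],[0.0072,0.0243,-0.0032,0,0,0,0],[0.0072,0.0243,-0.0032,0,0,0,0],[0.0072,0.0243,-0.0032,0,0,0,0],[0.0072,0.0243,-0.0032,0,0,0,0],[0.0072,0.0243,-0.0032,0,0,0,0],[0.0072,0.0243,-0.0032,0,0,0,0],[0.0072,0.0243,-0.0032,0,0,0,0],[0.0072,0.0243,-0.0032,0,0,0,0],[0.0072,0.0243,-0.0032,0,0,0,0],[0.0072,0.0243,-0.0032,0,0,0,0],[0,0,0,0,0,0,0]]'
python3 - <<'E'
from h import *
from bench import arm
s=arm.read_state();p,r=P(s);print(s["joints"].round(2))
T,rr=insert("bar",np.array([127.1,0,81]),np.array([.866,0,.5]),40);print("T",T,go(p,r,T,rr))
d={n:arm.get_image(n) for n in("scene","side","wrist")};pickle.dump(d,open("v3.pkl","wb"))
tip=p+r.apply([127.1,0,81]);print("tip",tip,"proj",[(n,proj(d[n],tip).round(1),proj(d[n],MOUTH["bar"]).round(1)) for n in d])
cv2.imwrite("pics/i1.png",np.vstack([np.hstack([crop(d["scene"],200,90,120,90,400,300),crop(d["side"],310,80,120,90,400,300)]),np.hstack([crop(d["wrist"],160,0,320,240,400,300)]*2)]))
E
```

```text
clock: 10.2
position: [625.8, 216.3, 294.9]
ee_rot: [0.15, 0.964, -0.034, 0.215]
contact_force: [-0.6, -0.5, -1.6]
gripper_width: 6.7
grasp_force: 58.7
[ 0.7   0.28 -0.28  0.51 -0.83 -2.9 ]
T [622.61887371 213.39180157 292.19076522] (array([ 3.1, -3.7,  1.5]), array([0.13, 0.14, 0.31]))
tip [548.92942939 240.7016371  167.59723107] proj [('scene', array([260., 130.]), array([249. , 145.5])), ('side', array([373.8, 140.6]), array([363.6, 150.8])), ('wrist', array([327.2,  15.4]), array([320.8, -50.9]))]
```

View pics/i1.png

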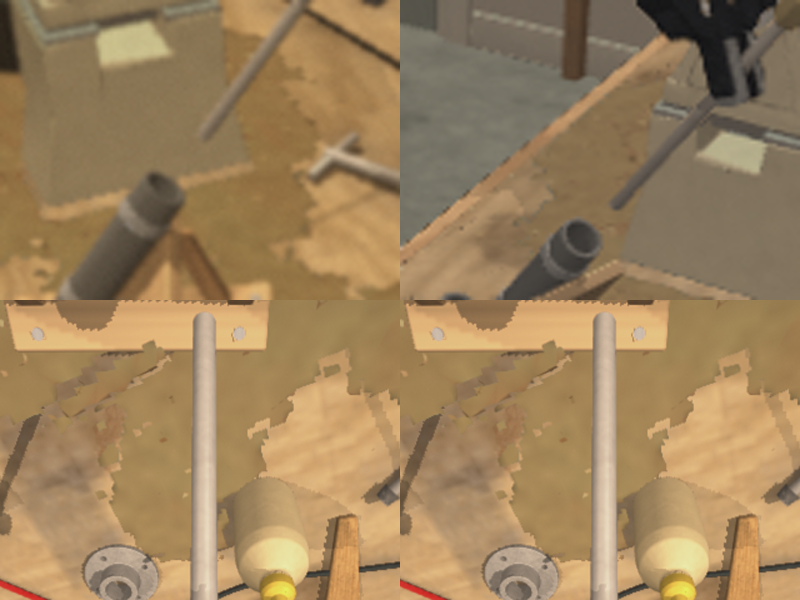

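Tip and mouth appear with the same small offset from the predictions in both cameras: the tip is at scene (262,130) and the mouth at (250,147). The alignment therefore holds; I correct the last 4 mm and enter the tube.

```bash
python3 -m pendant '[[0.003,-0.0037,0.0015,0,0,0,0],[0,0,0,0,0,0,0],[0.0087,0,0.005,0,0,0,0],[0.0087,0,0.005,0,0,0,0],[0.0087,0,0.005,0,0,0,0],[0.0087,0,0.005,0,0,0,0],[0.0087,0,0.005,0,0,0,0],[0.0087,0,0.005,0,0,0,0],[0,0,0,0,0,0,0]]'
python3 - <<'E'
from h import *
from bench import arm
s=arm.read_state();p,r=P(s);print(s["joints"].round(2))
T,rr=insert("bar",np.array([127.1,0,81]),np.array([.866,0,.5]),-20);print("T",T,go(p,r,T,rr))
E
```

```text
clock: 11.25
position: [588.3, 220.9, 242.1]
ee_rot: [0.153, 0.964, -0.034, 0.214]
contact_force: [-0.2, 0.2, -2.1]
gripper_width: 6.7
grasp_force: 58.8
[ 0.74  0.27 -0.46  0.61 -0.7  -3.07]
T [589.88865727 224.02649356 243.04164256] (array([-0.9,  3.5, -0.6]), array([-0.02,  0.06, -0.08]))
```

Joint 6 is at -3.07, close to its -3.1 limit. Roll about the tube's axis is free, so I roll back a little about the bar and fix the side offset.

```bash
python3 -m pendant '[[0,0.0015,0,-2.6,0,-1.5,0],[0,0.0013,0,-2.6,0,-1.5,0],[0,0,0,0,0,0,0],[0,0,0,0,0,0,0]]'
python3 - <<'E'
from h import *
from bench import arm
s=arm.read_state();p,r=P(s);print(s["joints"].round(3))
tip=p+r.apply([127.1,0,81]);u=r.apply([.866,0,.5]);v=tip-MOUTH["bar"];al=v@AX
print("along",al,"off",(v-al*AX),"in tool",r.inv().apply(v-al*AX).round(1),"axis err",np.degrees(np.cross(-AX,u)).round(2))
E
```

```text
clock: 11.65
position: [590.6, 223.9, 244.4]
ee_rot: [0.119, 0.968, 0.005, 0.221]
contact_force: [0.2, 0.5, -2.0]
gripper_width: 7.1
grasp_force: 58.8
[ 0.715  0.25  -0.487  0.591 -0.599 -2.985]
along -18.40099501454284 off [ 0.66654783  1.28301166 -0.16626585] in tool [-0.2  1.4  0.4] axis err [ 0.13 -0.24 -0.14]
```

```bash
cat > fk.py <<'E'
from h import *
from scipy.optimize import least_squares
D=[([1.41,.386,.007,-.001,-1.194,-.259],[254.5,570.3,255.2],[.978,-.208,0,.001]),
([.90165,.15188,-.26321,.0001,-1.15619,.24565],[417.7,270.5,276.2],[.978,-.21,0,0]),
([.16605,.27576,-.07593,.0004,-1.22,.98174],[567.7,-65.6,286.2],[.978,-.21,0,0]),
([.40,.35,-.49,.69,-.85,-.48],[606.2,-22.5,205.9],[.81,-.532,.207,.137]),
([.31,.32,-.39,.65,-.91,-.34],[625.2,-67.4,252.8],[.806,-.537,.208,.134]),
([.26,.27,-.21,.33,-.97,-1.18],[623.9,-68.5,295.1],[-.395,.906,-.145,.047]),
([.23,.19,-.37,.36,-.67,-2.36],[623.3,-68.1,294.8],[.151,.965,-.034,.213]),
([.70,.28,-.28,.51,-.83,-2.9],[625.8,216.3,294.9],[.15,.964,-.034,.215]),
([.74,.27,-.46,.61,-.70,-3.07],[588.3,220.9,242.1],[.153,.964,-.034,.214]),
([.715,.25,-.487,.591,-.599,-2.985],[590.6,223.9,244.4],[.119,.968,.005,.221])]
E=R.from_euler
def orient(j,s4,s6):
    return E("z",j[0])*E("y",j[1]-j[2])*E("x",s4*j[3])*E("y",-j[4])*E("x",s6*j[5])
best=None
for s4 in(1,-1):
    for s6 in(1,-1):
        C=[orient(j,s4,s6).inv()*R.from_quat(q) for j,_,q in D];m=R.concatenate(C).mean()
        e=max((m.inv()*c).magnitude() for c in C)
        if best is None or e<best[0]:best=(e,s4,s6,m)
e,s4,s6,C=best
def fk(j,k):
    x0,h,a2,b2,a3,b3,d=k;o=orient(j,s4,s6)*C
    v=E("z",j[0]).apply([x0,0,h])+(E("z",j[0])*E("y",j[1])).apply([a2,0,b2])+(E("z",j[0])*E("y",j[1]-j[2])).apply([a3,0,b3])+o.apply([0,0,d])
    return v,o
k=least_squares(lambda k:np.concatenate([fk(j,k)[0]-p for j,p,_ in D]+[[(k[0])*.1]]),[0,267,0,300,350,0,200]).x
def ik(p,o,j0):
    f=lambda j:np.concatenate([fk(j,k)[0]-p,300*(fk(j,k)[1].inv()*o).as_rotvec()])
    s=least_squares(f,j0);return s.x.round(2),round(float(s.cost),2)
E
python3 - <<'E'
from fk import *
print("orient err",np.degrees(e),s4,s6,"k",k.round(1),"res",[np.linalg.norm(fk(j,k)[0]-p).round(1) for j,p,_ in D])
tt,ut=np.array([127.1,0,81]),np.array([.866,0,.5]);q=np.array([0,0,7.6])
for roll in(0,-6,-12,-20,-30,-45,-60):
    j0=D[-1][0]
    for up in(-20,-60,-90,-115):
        T,rr=insert("bar",tt,ut,up);w=R.from_rotvec(np.radians(roll)*ut)
        T2=T+rr.apply(tt)-(rr*w).apply(tt);j0,c=ik(T2,rr*w,j0);print(roll,up,j0,c)
E
```

```text
orient err 0.5514953930322258 -1 -1 k [ 46.2 124.6 -66.5 884.1 327.4   4.4 594.5] res [np.float64(160.7), np.float64(168.8), np.float64(158.5), np.float64(46.6), np.float64(42.1), np.float64(69.6), np.float64(92.0), np.float64(36.3), np.float64(18.5), np.float64(43.7)]
0 -20 [ 0.71  0.27 -0.46  0.6  -0.7  -3.03] 0.0
0 -60 [ 0.75  0.29 -0.56  0.69 -0.62 -3.19] 0.0
0 -90 [ 0.79  0.31 -0.64  0.79 -0.56 -3.34] 0.0
0 -115 [ 0.82  0.33 -0.71  0.9  -0.51 -3.49] 0.0
-6 -20 [ 0.64  0.22 -0.53  0.58 -0.56 -2.91] 0.0
-6 -60 [ 0.68  0.24 -0.64  0.74 -0.47 -3.13] 0.0
-6 -90 [ 0.72  0.27 -0.73  0.91 -0.41 -3.35] 0.0
-6 -115 [ 0.75  0.29 -0.8   1.1  -0.37 -3.58] 0.0
-12 -20 [ 0.54  0.19 -0.6   0.51 -0.4  -2.71] 0.0
-12 -60 [ 0.59  0.21 -0.72  0.77 -0.31 -3.03] 0.0
-12 -90 [ 0.63  0.24 -0.81  1.11 -0.25 -3.42] 0.0
-12 -115 [ 0.66  0.26 -0.89  1.52 -0.24 -3.87] 0.0
-20 -20 [ 0.37  0.16 -0.69  0.05 -0.21 -2.06] 0.0
-20 -60 [ 0.41  0.19 -0.82  0.49 -0.07 -2.54] 0.0
-20 -90 [ 0.45  0.22 -0.92  2.52 -0.09 -4.6 ] 0.0
-20 -115 [ 0.48  0.25 -1.02  2.82 -0.21 -4.93] 0.0
-30 -20 [ 0.11  0.17 -0.78  1.92  0.28 -3.63] 0.0
-30 -60 [ 0.14  0.21 -0.92  1.24  0.26 -2.96] 0.0
-30 -90 [ 0.17  0.25 -1.05  0.76  0.34 -2.48] 0.0
-30 -115 [ 0.19  0.3  -1.18  0.49  0.49 -2.21] 0.0
-45 -20 [-0.24  0.28 -0.87  1.69  0.64 -2.91] 0.0
-45 -60 [-0.24  0.33 -1.03  1.39  0.65 -2.55] 0.0
-45 -90 [-0.23  0.4  -1.19  1.12  0.72 -2.21] 0.0
-45 -115 [-0.23  0.56 -1.49  0.79  0.99 -1.72] 0.0
-60 -20 [-0.44  0.45 -0.87  1.81  0.89 -2.61] 0.0
-60 -60 [-0.44  0.51 -1.04  1.63  0.85 -2.32] 0.0
-60 -90 [-0.45  0.59 -1.2   1.43  0.86 -2.01] 0.0
-60 -115 [-0.45  0.77 -1.51  1.08  1.02 -1.43] 0.0
```

```bash
python3 - <<'E'
s=open("fk.py").read()
s=s.replace("x0,h,a2,b2,a3,b3,d=k;","x0,h,a2,b2,a3,b3,d,w1,w3=k;").replace("+o.apply([0,0,d])","+o.apply([0,0,d])+(orient(list(j[:5])+[0],s4,s6)).apply([w1,0,w3])")
s=s.replace("[[(k[0])*.1]]","[[.01*k[0],.01*k[7]]]").replace("[0,267,0,300,350,0,200]","[0,267,50,300,350,0,200,0,0]")
s=s.replace("def ik","def ik")
open("fk.py","w").write(s)
E
python3 - <<'E'
from fk import *
print("k",k.round(1),"res",[np.linalg.norm(fk(j,k)[0]-p).round(1) for j,p,_ in D])
tt,ut=np.array([127.1,0,81]),np.array([.866,0,.5])
for roll in(0,-6,-12,6,12,20):
    j0=D[-1][0]
    for up in(-20,-60,-90,-115):
        T,rr=insert("bar",tt,ut,up);w=R.from_rotvec(np.radians(roll)*ut)
        j0,c=ik(T+rr.apply(tt)-(rr*w).apply(tt),rr*w,j0);print(roll,up,j0,c)
E
```

```text
k [ 4.3900e+01  1.1320e+02  8.9400e+01  8.3990e+02  3.1970e+02  3.9000e+00
  4.0456e+03 -3.5542e+03 -1.2110e+02] res [np.float64(156.0), np.float64(163.0), np.float64(153.9), np.float64(49.2), np.float64(39.9), np.float64(74.9), np.float64(82.9), np.float64(39.8), np.float64(11.5), np.float64(30.0)]
0 -20 [ 0.73  0.26 -0.44  0.59 -0.72 -3.03] 0.0
0 -60 [ 0.8   0.28 -0.59  0.72 -0.62 -3.26] 0.0
0 -90 [ 0.87  0.3  -0.74  0.89 -0.53 -3.53] 0.0
0 -115 [ 0.95  0.33 -0.98  1.29 -0.43 -4.08] 0.0
-6 -20 [ 0.68  0.22 -0.49  0.56 -0.61 -2.91] 0.0
-6 -60 [ 0.77  0.24 -0.67  0.78 -0.49 -3.25] 0.0
-6 -90 [ 0.89  0.26 -0.99  1.38 -0.37 -4.03] 2.94
-6 -115 [ 0.9   0.28 -0.98  1.32 -0.36 -3.98] 82.46
-12 -20 [ 0.59  0.18 -0.52  0.46 -0.5  -2.7 ] 0.0
-12 -60 [ 0.74  0.2  -0.77  0.89 -0.35 -3.29] 0.0
-12 -90 [ 0.78  0.22 -0.84  1.01 -0.31 -3.46] 65.13
-12 -115 [ 0.77  0.24 -0.84  0.96 -0.29 -3.42] 234.33
6 -20 [ 0.76  0.31 -0.38  0.59 -0.84 -3.11] 0.0
6 -60 [ 0.82  0.33 -0.51  0.67 -0.74 -3.28] 0.0
6 -90 [ 0.87  0.35 -0.62  0.76 -0.66 -3.45] 0.0
6 -115 [ 0.92  0.37 -0.73  0.87 -0.59 -3.63] 0.0
12 -20 [ 0.77  0.36 -0.31  0.58 -0.95 -3.16] 0.0
12 -60 [ 0.83  0.38 -0.43  0.63 -0.86 -3.3 ] 0.0
12 -90 [ 0.87  0.4  -0.53  0.68 -0.79 -3.42] 0.0
12 -115 [ 0.91  0.42 -0.61  0.74 -0.72 -3.54] 0.0
20 -20 [ 0.78  0.43 -0.21  0.56 -1.1  -3.22] 0.0
20 -60 [ 0.83  0.45 -0.32  0.59 -1.01 -3.33] 0.0
20 -90 [ 0.86  0.47 -0.41  0.61 -0.94 -3.42] 0.0
20 -115 [ 0.89  0.48 -0.47  0.64 -0.89 -3.5 ] 0.0
```

```bash
sed -i 's/apply(\[w1,0,w3\])/apply([w1,0,0])/; s/\[x0,0,h\]/[x0,w3,h]/' fk.py
python3 - <<'E'
from fk import *
print("k",k.round(1),"res",[np.linalg.norm(fk(j,k)[0]-p).round(1) for j,p,_ in D])
tt,ut=np.array([127.1,0,81]),np.array([.866,0,.5])
for roll in(0,-6,-12,-20,-30,6,12,20):
    j0=D[-1][0]
    for up in(-20,-60,-90,-115):
        T,rr=insert("bar",tt,ut,up);w=R.from_rotvec(np.radians(roll)*ut)
        j0,c=ik(T+rr.apply(tt)-(rr*w).apply(tt),rr*w,j0);print(roll,up,j0,c)
E
```

```text
k [ 194.    19.1   21.1  541.9  181.3   57.   138.5   96.2 -153.1] res [np.float64(11.8), np.float64(25.2), np.float64(7.6), np.float64(21.5), np.float64(12.6), np.float64(20.5), np.float64(12.1), np.float64(26.6), np.float64(6.7), np.float64(9.3)]
0 -20 [ 0.75  0.28 -0.45  0.61 -0.71 -3.08] 0.0
0 -60 [ 0.79  0.28 -0.65  0.77 -0.58 -3.32] 0.0
0 -90 [ 0.82  0.29 -0.79  0.96 -0.49 -3.57] 0.0
0 -115 [ 0.85  0.31 -0.9   1.19 -0.43 -3.85] 0.0
-6 -20 [ 0.73  0.25 -0.51  0.61 -0.59 -3.02] 0.0
-6 -60 [ 0.77  0.26 -0.7   0.84 -0.46 -3.32] 0.0
-6 -90 [ 0.8   0.27 -0.84  1.13 -0.38 -3.67] 0.0
-6 -115 [ 0.83  0.29 -0.96  1.47 -0.35 -4.05] 0.0
-12 -20 [ 0.7   0.23 -0.56  0.6  -0.46 -2.95] 0.0
-12 -60 [ 0.74  0.24 -0.75  0.95 -0.34 -3.36] 0.0
-12 -90 [ 0.78  0.25 -0.9   1.41 -0.29 -3.87] 0.0
-12 -115 [ 0.8   0.28 -1.02  1.87 -0.31 -4.37] 0.0
-20 -20 [ 0.66  0.21 -0.62  0.54 -0.3  -2.79] 0.0
-20 -60 [ 0.7   0.22 -0.82  1.26 -0.18 -3.56] 0.0
-20 -90 [ 0.73  0.24 -0.97  2.1  -0.21 -4.44] 0.0
-20 -115 [ 0.76  0.27 -1.1   2.48 -0.32 -4.87] 0.0
-30 -20 [ 0.6   0.21 -0.69 -0.02 -0.1  -2.1 ] 0.0
-30 -60 [ 0.64  0.22 -0.89 -0.17  0.11 -1.99] 0.0
-30 -90 [ 0.67  0.24 -1.05 -0.12  0.29 -2.06] 0.0
-30 -115 [ 0.7   0.27 -1.18 -0.11  0.46 -2.1 ] 0.0
6 -20 [ 0.77  0.31 -0.4   0.59 -0.83 -3.13] 0.0
6 -60 [ 0.81  0.31 -0.59  0.71 -0.69 -3.33] 0.0
6 -90 [ 0.84  0.32 -0.73  0.85 -0.6  -3.53] 0.0
6 -115 [ 0.86  0.34 -0.84  1.   -0.53 -3.74] 0.0
12 -20 [ 0.78  0.34 -0.34  0.58 -0.95 -3.17] 0.0
12 -60 [ 0.82  0.34 -0.53  0.67 -0.81 -3.35] 0.0
12 -90 [ 0.85  0.35 -0.67  0.76 -0.71 -3.51] 0.0
12 -115 [ 0.87  0.37 -0.78  0.86 -0.63 -3.67] 0.0
20 -20 [ 0.8   0.39 -0.26  0.56 -1.1  -3.23] 0.0
20 -60 [ 0.83  0.39 -0.45  0.61 -0.96 -3.38] 0.0
20 -90 [ 0.86  0.4  -0.59  0.67 -0.85 -3.5 ] 0.0
20 -115 [ 0.88  0.41 -0.7   0.73 -0.76 -3.63] 0.0
```

Unless the gripper is flipped half a turn, joint 6 would leave its range during insertion. I check the flipped grasp in the model; if it fits, I'll put the bar back on the rest and regrip it.

```bash
python3 - <<'E'
from fk import *
F=R.from_rotvec([0,0,np.pi])
print(ik(*[grasp("bar",150)[i] for i in(0,1)],[.4,.35,-.49,.69,-.85,-.48]))
for n,s,L in(("bar",150,222),("drv",130,203)):
    T,rr,G,a=grasp(n,s);j,c=ik(T,rr*F,[.4,.35,-.49,.69,-.85,2.66]);print(n,"grasp",j,c);j2,_=ik(T+[0,0,250],rr*F,j);print("lift",j2)
    tt=rr.inv().apply(tools()[n][0]-T);ut=rr.inv().apply(tools()[n][1])
    j0=[.75,.28,-.45,.61,-.71,.06]
    for up in(40,-20,-60,-75,-115):
        T,ri=insert(n,tt,ut,up);j0,c=ik(T,ri*F,j0);print(n,up,j0,c)
from bench import arm
p,r=P(arm.read_state());T0=grasp("bar",150);
E
```

```text
(array([ 0.33,  0.65, -1.1 ,  1.95, -0.54, -1.93]), 0.0)
bar grasp [ 0.33  0.65 -1.1   1.94 -0.54  1.22] 0.0
lift [ 0.33  0.3  -0.17  0.56 -1.14  2.96]
bar 40 [ 0.7   0.3  -0.12  0.45 -0.95  0.33] 0.0
bar -20 [ 0.75  0.28 -0.44  0.59 -0.72  0.08] 0.0
bar -60 [ 0.79  0.28 -0.63  0.75 -0.59 -0.15] 0.0
bar -75 [ 0.8   0.28 -0.7   0.83 -0.54 -0.26] 0.0
bar -115 [ 0.84  0.31 -0.89  1.15 -0.44 -0.66] 0.0
drv grasp [ 0.32  0.63 -1.42  2.31 -0.65  0.7 ] 0.0
lift [ 0.32  0.18 -0.34  0.53 -1.11  2.87]
drv 40 [ 0.66  0.17 -0.63  0.65 -0.61  0.09] 0.0
drv -20 [ 0.72  0.19 -0.93  1.06 -0.43 -0.44] 0.0
drv -60 [ 0.76  0.23 -1.14  1.59 -0.38 -1.06] 0.0
drv -75 [ 0.78  0.25 -1.22  1.83 -0.4  -1.34] 0.0
drv -115 [ 0.83  0.35 -1.49  2.39 -0.59 -2.02] 0.0
```

```bash
python3 - <<'E'
s=open("fk.py").read()
i=s.index("def fk");j=s.index("def ik")
s=s[:i]+'''def fk(j,k):
    x0,y0,h,a2,b2,a3,b3,y4,z4,w1,w3,d=k;A=E("z",j[0]);B=A*E("y",j[1]);F=A*E("y",j[1]-j[2]);G=F*E("x",s4*j[3]);H=G*E("y",-j[4])
    o=H*E("x",s6*j[5])*C
    return A.apply([x0,y0,h])+B.apply([a2,0,b2])+F.apply([a3,0,b3])+G.apply([0,y4,z4])+H.apply([w1,0,w3])+o.apply([0,0,d]),o
try: D+=pickle.load(open("D.pkl","rb"))
except Exception: pass
rng=np.random.default_rng(0);fits=[]
for _ in range(8):
    x=np.array([0,-150,200,30,300,300,50,0,0,100,0,100])+rng.normal(size=12)*60
    fits.append(least_squares(lambda k:np.concatenate([fk(j,k)[0]-p for j,p,_ in D]+[.003*np.asarray(k)]),x,loss="soft_l1",f_scale=5))
k=min(fits,key=lambda f:f.cost).x
'''+s[j:]
open("fk.py","w").write(s)
E
python3 - <<'E'
from fk import *
print("k",k.round(1),"cost",[round(f.cost) for f in fits],"res",[np.linalg.norm(fk(j,k)[0]-p).round(1) for j,p,_ in D])
E
```

```text
k [ 7.900e+00 -1.510e+01  1.576e+02 -2.000e-01  5.670e+02  4.039e+02
 -9.000e-01 -1.446e+02  3.900e+00  2.365e+02  7.100e+00  4.450e+01] cost [31, 31, 31, 31, 31, 31, 31, 31] res [np.float64(0.4), np.float64(0.8), np.float64(1.4), np.float64(2.4), np.float64(5.0), np.float64(2.5), np.float64(2.8), np.float64(2.3), np.float64(3.0), np.float64(0.4)]
```

```bash
cat > feas.py <<'E'
from fk import *
F=R.from_rotvec([0,0,np.pi])
lo=np.array([-3.14,-1.21,-1.07,-3.16,-2.99,-3.1]);hi=np.array([3.14,2.06,1.41,2.05,-.16,3.1])
def mg(j): return round(float(min((j-lo).min(),(hi-j).min())),2)
E
python3 - <<'E'
import h
from feas import *
for td in(20,30,45):
  h.TILT=np.radians(td)
  for n,s in(("bar",150),("drv",130)):
   for fl,fx in(("flip",F),("same",R.identity())):
    T,rr,G,a=h.grasp(n,s);j,c=ik(T,rr*fx,[.4,.35,-.49,.69,-.85,2.66 if fl=="flip" else -.48]);j2,_=ik(T+[0,0,200],rr*fx,j);print(td,n,fl,"grasp",j,c,mg(j),"lift",j2,mg(j2))
    tt=rr.inv().apply(tools()[n][0]-T);ut=rr.inv().apply(tools()[n][1])
    j0=[.75,.28,-.45,.61,-.71,.06 if fl=="flip" else -3.08]
    for up in((40,-60,-115) if n=="bar" else (40,-40,-75)):
        T,ri=insert(n,tt,ut,up);j0,c=ik(T,ri*fx,j0);print("    ",up,j0,c,mg(j0))
E
```

```text
20 bar flip grasp [ 0.23  0.57 -0.57  0.73 -0.49  2.65] 0.0 0.33 lift [ 0.28  0.34 -0.26  0.4  -0.97  3.04] 0.06
     40 [ 0.7   0.25 -0.47  0.86 -0.7  -0.08] 0.0 0.54
     -60 [ 0.72  0.27 -0.71  1.15 -0.57 -0.46] 0.0 0.36
     -115 [ 0.72  0.3  -0.82  1.37 -0.52 -0.71] 0.0 0.25
20 bar same grasp [ 0.23  0.57 -0.57  0.73 -0.49 -0.48] 0.0 0.33 lift [ 0.28  0.34 -0.26  0.39 -0.97 -0.1 ] 0.81
     40 [ 0.7   0.25 -0.48  0.87 -0.7  -3.23] 0.0 -0.13
     -60 [ 0.72  0.27 -0.71  1.16 -0.57 -3.61] 0.0 -0.51
     -115 [ 0.72  0.3  -0.82  1.38 -0.53 -3.86] 0.0 -0.76
20 drv flip grasp [ 0.19  0.48 -0.72  0.74 -0.44  2.56] 0.0 0.28 lift [ 0.26  0.24 -0.38  0.36 -0.97  2.98] 0.12
     40 [ 0.58  0.15 -0.77  1.13 -0.52 -0.3 ] 0.0 0.3
     -40 [ 0.52  0.19 -0.94  1.55 -0.44 -0.72] 0.0 0.13
     -75 [ 0.49  0.22 -0.99  1.76 -0.43 -0.91] 0.0 0.08
20 drv same grasp [ 0.19  0.48 -0.72  0.73 -0.44 -0.57] 0.0 0.28 lift [ 0.26  0.24 -0.38  0.35 -0.97 -0.16] 0.69
     40 [ 0.58  0.15 -0.77  1.13 -0.52 -3.45] 0.0 -0.35
     -40 [ 0.52  0.19 -0.94  1.56 -0.44 -3.86] 0.0 -0.76
     -75 [ 0.49  0.22 -0.99  1
[... 1572 characters left out ...]
  0.16 -1.12 -2.58] 0.0 0.52
     -60 [ 0.71  0.35 -0.25  0.19 -0.89 -2.71] 0.0 0.39
     -115 [ 0.76  0.35 -0.38  0.22 -0.77 -2.8 ] 0.0 0.3
45 drv flip grasp [ 0.21  0.55 -0.88  1.51 -0.73  1.78] 0.0 0.19 lift [ 0.37  0.25 -0.66  0.93 -0.97  2.4 ] 0.41
     40 [ 0.58  0.26 -0.28  0.17 -0.93  0.58] 0.0 0.77
     -40 [ 0.65  0.26 -0.48  0.21 -0.74  0.46] 0.0 0.58
     -75 [ 0.68  0.27 -0.57  0.24 -0.65  0.39] 0.0 0.49
45 drv same grasp [ 0.21  0.55 -0.88  1.51 -0.72 -1.36] 0.0 0.19 lift [ 0.37  0.25 -0.66  0.93 -0.97 -0.74] 0.41
     40 [ 0.58  0.26 -0.28  0.17 -0.93 -2.56] 0.0 0.54
     -40 [ 0.65  0.26 -0.48  0.22 -0.74 -2.69] 0.0 0.41
     -75 [ 0.68  0.27 -0.57  0.25 -0.65 -2.76] 0.0 0.34
```

The model now fits within a few mm. A slight extra tilt (the bore has slack) should keep joint 6 in range without putting the bar back, so I check that.

```bash
cat >> feas.py <<'E'
def tilted(n,tt,ut,depth,tilt,roll,fx=R.identity()):
    "bar 'tilt' deg more upright than the tube, middle of its inserted part on the axis"
    T,ri=insert(n,tt,ut,-depth)
    ry=np.array([-rx[1],rx[0],0]); m=MOUTH[n]-AX*depth/2
    Q=R.from_rotvec(np.radians(-tilt)*ry)*R.from_rotvec(np.radians(roll)*-AX)
    return m+Q.apply(T-m),Q*ri*fx
E
python3 - <<'E'
from feas import *
tt,ut=np.array([127.1,0,81]),np.array([.866,0,.5])
T,o=tilted("bar",tt,ut,20,7,0);print("bar dir",o.apply(ut),-AX)
for tl in(0,5,7,8):
  for ro in(-6,0,10,20):
    j0=D[-1][0];L=[]
    for dp in(20,50,80,95):
        j0,c=ik(*tilted("bar",tt,ut,dp,tl,ro),j0);L.append((mg(j0),c))
    print(tl,ro,L,j0)
E
```

```text
bar dir [-0.44648417  0.1450715  -0.88292817] [-0.54550361  0.17724487 -0.81915204]
0 -6 [(0.12, 0.0), (0.01, 0.0), (-0.12, 0.0), (-0.2, 0.0)] [ 0.73  0.27 -0.69  0.85 -0.44 -3.3 ]
0 0 [(0.04, 0.0), (-0.05, 0.0), (-0.16, 0.0), (-0.22, 0.0)] [ 0.78  0.3  -0.64  0.78 -0.57 -3.32]
0 10 [(-0.06, 0.0), (-0.14, 0.0), (-0.21, 0.0), (-0.26, 0.0)] [ 0.83  0.35 -0.53  0.68 -0.77 -3.36]
0 20 [(-0.15, 0.0), (-0.21, 0.0), (-0.27, 0.0), (-0.3, 0.0)] [ 0.86  0.42 -0.43  0.6  -0.96 -3.4 ]
5 -6 [(-0.11, 0.0), (-0.24, 0.0), (-0.4, 0.0), (-0.49, 0.0)] [ 0.7   0.25 -0.78  1.19 -0.41 -3.59]
5 0 [(-0.15, 0.0), (-0.26, 0.0), (-0.38, 0.0), (-0.45, 0.0)] [ 0.77  0.28 -0.72  1.02 -0.55 -3.55]
5 10 [(-0.22, 0.0), (-0.3, 0.0), (-0.38, 0.0), (-0.43, 0.0)] [ 0.85  0.33 -0.61  0.84 -0.75 -3.53]
5 20 [(-0.27, 0.0), (-0.34, 0.0), (-0.41, 0.0), (-0.44, 0.0)] [ 0.89  0.4  -0.5   0.72 -0.94 -3.54]
7 -6 [(-0.2, 0.0), (-0.34, 0.0), (-0.51, 0.0), (-0.59, 0.0)] [ 0.68  0.24 -0.81  1.31 -0.42 -3.69]
7 0 [(-0.23, 0.0), (-0.34, 0.0), (-0.47, 0.0), (-0.54, 0.0)] [ 0.77  0.27 -0.75  1.12 -0.55 -3.64]
7 10 [(-0.28, 0.0), (-0.36, 0.0), (-0.45, 0.0), (-0.5, 0.0)] [ 0.86  0.33 -0.64  0.91 -0.75 -3.6 ]
7 20 [(-0.33, 0.0), (-0.4, 0.0), (-0.46, 0.0), (-0.5, 0.0)] [ 0.9   0.39 -0.53  0.76 -0.94 -3.6 ]
8 -6 [(-0.25, 0.0), (-0.39, 0.0), (-0.56, 0.0), (-0.64, 0.0)] [ 0.67  0.24 -0.82  1.37 -0.42 -3.74]
8 0 [(-0.27, 0.0), (-0.38, 0.0), (-0.51, 0.0), (-0.58, 0.0)] [ 0.77  0.27 -0.77  1.16 -0.55 -3.68]
8 10 [(-0.31, 0.0), (-0.4, 0.0), (-0.49, 0.0), (-0.53, 0.0)] [ 0.86  0.32 -0.66  0.94 -0.75 -3.63]
8 20 [(-0.35, 0.0), (-0.42, 0.0), (-0.49, 0.0), (-0.53, 0.0)] [ 0.9   0.39 -0.54  0.79 -0.94 -3.63]
```

```bash
python3 - <<'E'
from feas import *
tt,ut=np.array([127.1,0,81]),np.array([.866,0,.5])
for tl in(-5,-7,-8):
  for ro in(-12,-6,0):
    j0=D[-1][0];L=[]
    for dp in(20,50,80,95):
        j0,c=ik(*tilted("bar",tt,ut,dp,tl,ro),j0);L.append((mg(j0)))
    print(tl,ro,L,j0)
from bench import arm
p,r=P(arm.read_state())
print(go(p,r,*tilted("bar",tt,ut,20,-7,-6)))
T1,r1=tilted("bar",tt,ut,20,-7,-6)
for dp in(50,80,88): print(dp,go(T1,r1,*tilted("bar",tt,ut,dp,-7,-6)))
E
```

```text
-5 -12 [0.43, 0.35, 0.25, 0.18] [ 0.72  0.28 -0.61  0.52 -0.39 -2.92]
-5 -6 [0.31, 0.23, 0.13, 0.08] [ 0.74  0.3  -0.58  0.55 -0.5  -3.02]
-5 0 [0.21, 0.13, 0.05, 0.0] [ 0.77  0.32 -0.53  0.55 -0.62 -3.1 ]
-7 -12 [0.47, 0.4, 0.32, 0.28] [ 0.71  0.29 -0.55  0.39 -0.44 -2.8 ]
-7 -6 [0.38, 0.31, 0.22, 0.17] [ 0.74  0.31 -0.53  0.45 -0.54 -2.93]
-7 0 [0.27, 0.2, 0.13, 0.08] [ 0.76  0.34 -0.49  0.47 -0.64 -3.02]
-8 -12 [0.49, 0.42, 0.34, 0.3] [ 0.71  0.3  -0.53  0.34 -0.46 -2.75]
-8 -6 [0.41, 0.34, 0.26, 0.22] [ 0.73  0.32 -0.51  0.4  -0.55 -2.88]
-8 0 [0.3, 0.23, 0.16, 0.12] [ 0.76  0.34 -0.47  0.44 -0.66 -2.98]
(array([-7. , -2.6, 15.8]), array([-0.27,  7.18,  0.43]))
50 (array([25. , -0.2, 16.5]), array([0., 0., 0.]))
80 (array([49.9, -0.4, 33. ]), array([0., 0., 0.]))
88 (array([56.6, -0.4, 37.4]), array([0., 0., 0.]))
```

```bash
python3 - <<'E'
from feas import *
from bench import arm
tt,ut=np.array([127.1,0,81]),np.array([.866,0,.5])
p,r=P(arm.read_state())
T1,r1=tilted("bar",tt,ut,20,-5,-11);print(go(p,r,T1,r1))
for dp in(80,95,105): print(dp,go(T1,r1,*tilted("bar",tt,ut,dp,-5,-11)),ik(*tilted("bar",tt,ut,dp,-5,-11),[.72,.28,-.6,.5,-.4,-2.9]))
E
```

```text
(array([-4.8, -2.7, 11.5]), array([-4.6 ,  5.17, -2.05]))
80 (array([50.6, -0.5, 32.2]), array([0., 0., 0.])) (array([ 0.71,  0.28, -0.56,  0.47, -0.45, -2.87]), 0.0)
95 (array([63.2, -0.6, 40.2]), array([0., 0., 0.])) (array([ 0.72,  0.28, -0.61,  0.53, -0.41, -2.94]), 0.0)
105 (array([71.7, -0.7, 45.6]), array([0., 0., 0.])) (array([ 0.72,  0.28, -0.64,  0.57, -0.38, -2.99]), 0.0)
```

```bash
python3 -m pendant '[[-0.0024,-0.0014,0.0058,-2.3,2.58,-1.02,0],[-0.0024,-0.0013,0.0057,-2.3,2.58,-1.02,0],[0,0,0,0,0,0,0],[0.0085,0,0.0054,0,0,0,0],[0.0085,0,0.0054,0,0,0,0],[0.0085,0,0.0054,0,0,0,0],[0,0,0,0,0,0,0]]'
python3 - <<'E'
from feas import *
from bench import arm
tt,ut=np.array([127.1,0,81]),np.array([.866,0,.5])
s=arm.read_state();p,r=P(s);print(s["joints"].round(3))
for dp in(50,100):print(go(p,r,*tilted("bar",tt,ut,dp,-5,-11)))
E
```

```text
clock: 12.35
position: [578.9, 225.3, 208.8]
ee_rot: [0.091, 0.978, 0.044, 0.18]
contact_force: [-0.7, -1.2, -1.6]
gripper_width: 6.9
grasp_force: 58.7
[ 0.7    0.274 -0.471  0.384 -0.538 -2.76 ]
(array([-3.8,  0.9, -2.1]), array([-0.21, -0.22,  0.16]))
(array([38.2,  0.7, 24.9]), array([-0.21, -0.22,  0.16]))
```

Clean, no contact. I go on to about 100 mm depth.

```bash
python3 -m pendant '[[0.0064,0,0.0042,0,0,0,0],[0.0064,0,0.0042,0,0,0,0],[0.0064,0,0.0042,0,0,0,0],[0.0064,0,0.0042,0,0,0,0],[0.0064,0,0.0042,0,0,0,0],[0.0064,0,0.0042,0,0,0,0],[0,0,0,0,0,0,0]]'
python3 - <<'E'
from feas import *
from bench import arm
tt,ut=np.array([127.1,0,81]),np.array([.866,0,.5])
s=arm.read_state();p,r=P(s);print(s["joints"].round(3))
print(go(p,r,*tilted("bar",tt,ut,100,-5,-11)))
d={n:arm.get_image(n) for n in("scene","side")};pickle.dump(d,open("v4.pkl","wb"))
cv2.imwrite("pics/i2.png",np.hstack([crop(d["scene"],200,90,120,120,400,400),crop(d["side"],310,60,120,120,400,400)]))
E
```

```text
clock: 13.05
position: [554.2, 234.3, 173.2]
ee_rot: [0.092, 0.978, 0.045, 0.181]
contact_force: [0.9, 0.0, -1.0]
gripper_width: 7.2
grasp_force: 58.7
[ 0.728  0.283 -0.602  0.517 -0.418 -2.933]
(array([1.5, 0.1, 0.1]), array([-0.1 , -0.13,  0.08]))
```

View pics/i2.png

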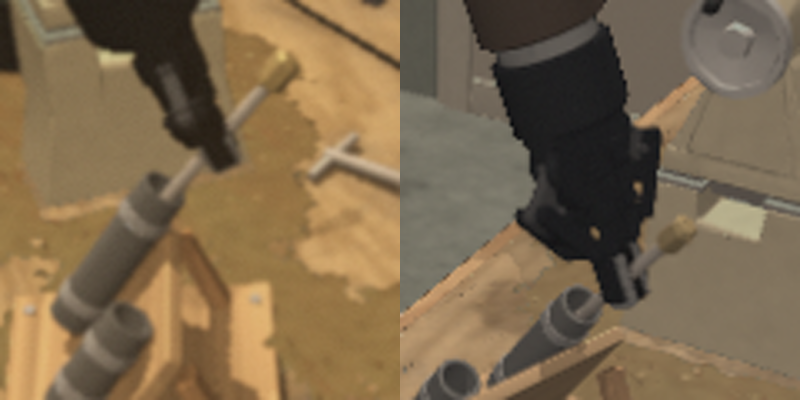

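The scene and side views show the bar well inside the tall tube, with its brass head up at scene tile (285,65). I release, let it slide down, and back out.

```bash
python3 -m pendant '[[0,0,0,0,0,0,0.04],[0,0,0,0,0,0,0.04],[0,0,0,0,0,0,0.04],[0,0,0,0,0,0,0.04],[0,0,0,0,0,0,0.04],[0,0,-0.01,0,0,0,0.04],[0,0,-0.02,0,0,0,0.04],[0,0,-0.03,0,0,0,0.04],[0,0,-0.03,0,0,0,0.04],[0,0,-0.03,0,0,0,0.04],[0,0,-0.02,0,0,0,0.04],[0,0,0,0,0,0,0.04]]'
python3 - <<'E'
from h import *
from bench import arm
s=arm.read_state();print(s["joints"].round(2))
d={n:arm.get_image(n) for n in("scene","side")}
# brass head pixels
for n,(x0,y0) in(("scene",(200,90)),("side",(310,60))):
    im=cv2.cvtColor(d[n]["image"][y0:y0+120,x0:x0+120],cv2.COLOR_RGB2HSV);print(n)
    ax=[proj(d[n],MOUTH["bar"]+AX*(k-120)).round(1) for k in(120,198,222)];print("expected mouth, head bottom, top",ax)
pickle.dump(d,open("v5.pkl","wb"))
cv2.imwrite("pics/i3.png",np.hstack([crop(d["scene"],200,90,120,120,400,400),crop(d["side"],310,60,120,120,400,400)]))
E
```

```text
clock: 14.35
position: [504.5, 228.1, 309.2]
ee_rot: [0.092, 0.977, 0.049, 0.184]
contact_force: [1.1, -0.2, 0.4]
gripper_width: 40.1
grasp_force: 0.0
[ 0.82  0.07 -0.45  0.33 -0.77 -2.78]
scene
expected mouth, head bottom, top [array([249. , 145.5]), array([268.8, 118.6]), array([275.2, 109.9])]
side
expected mouth, head bottom, top [array([363.6, 150.8]), array([380.4, 132.5]), array([386. , 126.3])]
```

View pics/i3.png

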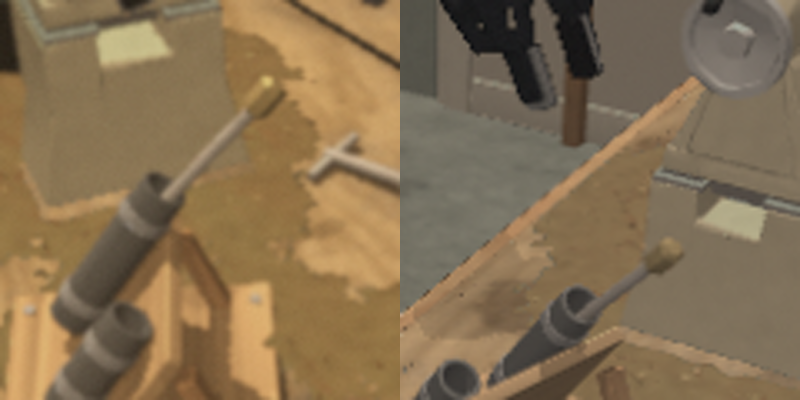

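The bar has settled with its head up (head top at scene (280,113), side (392,133)). I check its depth by triangulation, then plan the screwdriver.

```bash
python3 - <<'E'
import h
from feas import *
d=pickle.load(open("v5.pkl","rb"))
x,e_=tri((d["scene"],279.5,112),(d["side"],390.5,132));fl=MOUTH["bar"]-120*AX;print("head top",x,e_,"from floor",np.linalg.norm(x-fl))
from bench import arm
p,r=P(arm.read_state())
for td in(33,35,38):
    h.TILT=np.radians(td);T,rr,G,a=h.grasp("drv",134,9);j,c=ik(T,rr,[.17,.49,-.82,1.2,-.5,-1.05]);jl,_=ik(T-90*a,rr,j);j2,_=ik(T+[0,0,200],rr,j);print(td,"T",T,j,mg(j),jl,mg(jl),j2,mg(j2))
    tt=rr.inv().apply(tools()["drv"][0]-T);ut=rr.inv().apply(tools()["drv"][1])
    for tl,ro in((0,0),(-5,-8),(-5,-12),(-7,-8),(-7,-12)):
        j0=[.7,.2,-.5,.5,-.6,-2.9];L=[]
        for dp in(-35,10,40,60,72):
            j0,c=ik(*tilted("drv",tt,ut,dp,tl,ro),j0);L.append(mg(j0))
        print("  ",tl,ro,L,j0)
E
```

```text
head top [589.67476852 230.56072465 205.46762396] [1.2, 1.2] from floor 218.99896452695435
33 T [550.11967476 -85.26310328  48.42235649] [ 0.18  0.5  -0.84  1.29 -0.54 -1.11] 0.23 [ 0.38  0.36 -0.75  0.87 -0.7  -0.83] 0.32 [ 0.34  0.23 -0.54  0.66 -0.94 -0.47] 0.53
   0 0 [0.22, 0.08, -0.04, -0.13, -0.19] [ 0.68  0.22 -0.81  0.81 -0.45 -3.29]
   -5 -8 [0.51, 0.4, 0.32, 0.26, 0.23] [ 0.65  0.22 -0.73  0.47 -0.39 -2.86]
   -5 -12 [0.48, 0.36, 0.28, 0.21, 0.17] [ 0.63  0.22 -0.73  0.39 -0.33 -2.73]
   -7 -8 [0.55, 0.44, 0.36, 0.31, 0.27] [ 0.65  0.24 -0.67  0.34 -0.43 -2.74]
   -7 -12 [0.52, 0.41, 0.33, 0.27, 0.23] [ 0.63  0.23 -0.67  0.26 -0.39 -2.6 ]
35 T [550.03892195 -85.00541325  48.2618546 ] [ 0.19  0.5  -0.85  1.34 -0.56 -1.16] 0.22 [ 0.39  0.37 -0.77  0.92 -0.71 -0.89] 0.3 [ 0.35  0.23 -0.56  0.71 -0.94 -0.52] 0.51
   0 0 [0.28, 0.16, 0.06, -0.02, -0.07] [ 0.69  0.22 -0.77  0.68 -0.48 -3.17]
   -5 -8 [0.56, 0.45, 0.37, 0.32, 0.28] [ 0.65  0.23 -0.68  0.34 -0.44 -2.74]
   -5 -12 [0.53, 0.42, 0.33, 0.28, 0.24] [ 0.64  0.23 -0.67  0.26 -0.4  -2.61]
   -7 -8 [0.6, 0.49, 0.42, 0.36, 0.33] [ 0.64  0.25 -0.62  0.25 -0.49 -2.64]
   -7 -12 [0.57, 0.46, 0.38, 0.33, 0.29] [ 0.62  0.24 -0.62  0.16 -0.45 -2.51]
38 T [549.9210558  -84.62929095  48.0036784 ] [ 0.19  0.51 -0.86  1.4  -0.61 -1.23] 0.21 [ 0.41  0.39 -0.79  0.99 -0.74 -0.98] 0.28 [ 0.36  0.23 -0.6   0.78 -0.95 -0.59] 0.47
   0 0 [0.37, 0.27, 0.19, 0.12, 0.08] [ 0.7   0.24 -0.7   0.51 -0.53 -3.02]
   -5 -8 [0.64, 0.53, 0.45, 0.4, 0.36] [ 0.64  0.25 -0.6   0.21 -0.52 -2.6 ]
   -5 -12 [0.61, 0.5, 0.42, 0.36, 0.33] [ 0.62  0.24 -0.59  0.13 -0.49 -2.47]
   -7 -8 [0.68, 0.57, 0.49, 0.44, 0.41] [ 0.62  0.26 -0.55  0.13 -0.57 -2.52]
   -7 -12 [0.65, 0.54, 0.46, 0.41, 0.38] [ 0.6   0.26 -0.55  0.06 -0.54 -2.39]
```

The bar's head top is about 219 mm from the tube floor against 222 nominal, so it stands on the bottom. Now to the screwdriver with a 35° lean.

```bash
python3 - <<'E'
import h
from feas import *
from bench import arm
h.TILT=np.radians(35);T,rr,G,a=h.grasp("drv",134,9)
p,r=P(arm.read_state());P1=T-90*a+[0,0,90];print(P1,go(p,r,P1,rr))
w=(r.inv()*rr).as_rotvec();j0=[.82,.07,-.45,.33,-.77,-2.78]
for f in(0,.25,.5,.75,1):
    j0,c=ik(P1,r*R.from_rotvec(w*f),j0);print(f,j0,c,mg(j0))
print(np.degrees(np.linalg.norm(w)))
E
```

```text
[535.88690289 -39.84494854 214.8141425 ] (array([ -50.6, -267.2,   80.4]), array([  16.4 ,   39.38, -119.68]))
0 [ 0.24  0.13 -0.56  0.07 -0.51 -2.06] 0.0 0.35
0.25 [ 0.27  0.18 -0.46  0.12 -0.73 -1.59] 0.0 0.57
0.5 [ 0.32  0.23 -0.45  0.27 -0.87 -1.23] 0.0 0.62
0.75 [ 0.39  0.25 -0.51  0.47 -0.93 -0.92] 0.0 0.56
1 [ 0.44  0.25 -0.63  0.72 -0.91 -0.65] 0.0 0.44
127.05503467493791
```

```bash
python3 -m pendant '[[-0.0046,-0.0243,0.0073,0,0,0,0.05],[-0.0046,-0.0243,0.0073,0,0,0,0.05],[-0.0046,-0.0243,0.0073,0,0,0,0.05],[-0.0046,-0.0243,0.0073,0,0,0,0.05],[-0.0046,-0.0243,0.0073,0,0,0,0.05],[-0.0046,-0.0243,0.0073,0,0,0,0.05],[-0.0046,-0.0243,0.0073,0,0,0,0.05],[-0.0046,-0.0243,0.0073,0,0,0,0.05],[-0.0046,-0.0243,0.0073,0,0,0,0.05],[-0.0046,-0.0243,0.0073,0,0,0,0.05],[-0.0046,-0.0243,0.0073,0,0,0,0.05],[0,0,0,0,0,0,0.05]]'
python3 -m pendant '[[0,0,0,1.02,2.46,-7.48,0.05],[0,0,0,1.02,2.46,-7.48,0.05],[0,0,0,1.02,2.46,-7.48,0.05],[0,0,0,1.02,2.46,-7.48,0.05],[0,0,0,1.02,2.46,-7.48,0.05],[0,0,0,1.02,2.46,-7.48,0.05],[0,0,0,1.02,2.46,-7.48,0.05],[0,0,0,1.02,2.46,-7.48,0.05]]'
python3 -m pendant '[[0,0,0,1.02,2.46,-7.48,0.05],[0,0,0,1.02,2.46,-7.48,0.05],[0,0,0,1.02,2.46,-7.48,0.05],[0,0,0,1.02,2.46,-7.48,0.05],[0,0,0,1.02,2.46,-7.48,0.05],[0,0,0,1.02,2.46,-7.48,0.05],[0,0,0,1.02,2.46,-7.48,0.05],[0,0,0,1.02,2.46,-7.48,0.05],[0,0,0,0,0,0,0.05],[0,0,0,0,0,0,0.05]]'
python3 - <<'E'
import h
from feas import *
from bench import arm
h.TILT=np.radians(35);T,rr,G,a=h.grasp("drv",134,9)
s=arm.read_state();p,r=P(s);print(s["joints"].round(2),go(p,r,T-60*a,rr),go(p,r,T,rr))
E
```

```text
clock: 15.65
position: [535.1, -42.4, 211.8]
ee_rot: [0.094, 0.978, 0.045, 0.179]
contact_force: [0.7, -0.1, 0.5]
gripper_width: 50.1
grasp_force: 0.0
clock: 16.45
position: [536.1, -39.7, 214.0]
ee_rot: [-0.404, 0.909, -0.103, 0.01]
contact_force: [0.6, 0.0, 0.3]
gripper_width: 50.0
grasp_force: 0.0
clock: 17.45
position: [536.0, -39.7, 214.3]
ee_rot: [0.775, -0.57, 0.22, 0.162]
contact_force: [-0.1, 0.3, 0.9]
gripper_width: 50.0
grasp_force: 0.0
[ 0.43  0.25 -0.64  0.72 -0.91 -0.65] (array([-46.9,   0. , 106.2]), array([ 0.1 ,  0.04, -0.09])) (array([-4.690e+01, -1.000e-01,  1.662e+02]), array([ 0.1 ,  0.04, -0.09]))
```

I've used all 10 views, so from here I check numerically with colour masks.

```bash
python3 -m pendant '[[-0.0078,0,0.0177,0,0,0,0.055],[-0.0078,0,0.0177,0,0,0,0.055],[-0.0078,0,0.0177,0,0,0,0.055],[-0.0078,0,0.0177,0,0,0,0.055],[-0.0078,0,0.0177,0,0,0,0.055],[-0.0079,0,0.0177,0,0,0,0.055],[0,0,0.01,0,0,0,0.055],[0,0,0,0,0,0,0.055]]'
cat > amber.py <<'E'
from h import *
import h
from bench import arm
h.TILT=np.radians(35);T,rr,G,a=h.grasp("drv",134,9)
s=arm.read_state();p,r=P(s);print(s["joints"].round(2),go(p,r,T,rr),s["gripper_width"])
g=arm.get_image("wrist");hsv=cv2.cvtColor(g["image"],cv2.COLOR_RGB2HSV)
m=((hsv[...,0]>15)&(hsv[...,0]<30)&(hsv[...,1]>185)&(hsv[...,2]>80)).astype(np.uint8)
n,l,st,ce=cv2.connectedComponentsWithStats(m);b=1+np.argmax(st[1:,4]);print("amber box",st[b],"centroid",ce[b])
for v in range(st[b][1],st[b][1]+st[b][3],12):
    x=np.where(l[v]==b)[0];print(v,x.min(),x.max(),end="; ") if len(x) else None
tip,u=h.tools()["drv"];print("\npredicted axis px",[proj(g,tip-u*k).round(0) for k in(0,60,108,120)],"tool-centre px",[proj(g,p+r.apply([x,0,8])).round(0) for x in(0,20,40)])
E
python3 amber.py
```

```text
clock: 18.25
position: [542.2, -61.3, 90.2]
ee_rot: [0.774, -0.571, 0.219, 0.163]
contact_force: [-0.7, 0.1, 0.5]
gripper_width: 54.9
grasp_force: 0.0
[ 0.3   0.42 -0.82  1.09 -0.63 -0.99] (array([-0.8, -0.6, 48.8]), array([ 0.22,  0.01, -0.11])) 54.94985627250174
amber box [ 296  222   51  178 7139] centroid [321.25675865 314.14960078]
222 313 328; 234 300 341; 246 301 340; 258 301 336; 270 301 340; 282 300 341; 294 299 342; 306 298 343; 318 297 345; 330 296 345; 342 296 345; 354 297 345; 366 297 345; 378 297 345; 390 297 345; 
predicted axis px [array([320.,  72.]), array([320., 151.]), array([320., 227.]), array([320., 248.])] tool-centre px [array([321., 317.]), array([321., 268.]), array([321., 215.])]
```

The handle is centred at column 320.5 against the tool's 321. I advance and close.

```bash
python3 -m pendant '[[0,0,0.012,0,0,0,0.055],[0,0,0.012,0,0,0,0.055],[0,0,0.012,0,0,0,0.055],[0,0,0.011,0,0,0,0.055],[0,0,0,0,0,0,0.055],[0,0,0,0,0,0,0],[0,0,0,0,0,0,0],[0,0,0,0,0,0,0],[0,0,0,0,0,0,0],[0,0,0,0,0,0,0],[0,0,0,0,0,0,0]]'
python3 - <<'E'
import h
from feas import *
from bench import arm
s=arm.read_state();p,r=P(s);tip,u=tools()["drv"]
print(s["joints"].round(2),"up in tool",r.as_matrix()[2].round(3),"tip",r.inv().apply(tip-p).round(1),"u",r.inv().apply(u).round(3))
E
```

```text
clock: 19.4
position: [550.5, -83.5, 52.3]
ee_rot: [0.775, -0.569, 0.221, 0.162]
contact_force: [-1.7, 2.2, 6.1]
gripper_width: 22.4
grasp_force: 59.1
[ 0.18  0.48 -0.86  1.34 -0.57 -1.15] up in tool [ 0.527 -0.001 -0.85 ] tip [108.7   1.   90.1] u [0.819 0.001 0.574]
```

```bash
python3 -m pendant '[[0.0053,0,-0.0085,0,0,0,0],[0.0105,0,-0.017,0,0,0,0],[0.0132,0,-0.0212,0,0,0,0],[0.0132,0,-0.0212,0,0,0,0],[0.0132,0,-0.0212,0,0,0,0],[0.0132,0,-0.0212,0,0,0,0],[0.0132,0,-0.0212,0,0,0,0],[0.0105,0,-0.017,0,0,0,0],[0.0053,0,-0.0085,0,0,0,0],[0,0,0,0,0,0,0],[0,0,0,0,0,0,0]]'
cat > drv.py <<'E'
from feas import *
from bench import arm
def tipcheck():
    s=arm.read_state();p,r=P(s);g=arm.get_image("wrist");hsv=cv2.cvtColor(g["image"],cv2.COLOR_RGB2HSV)
    print(s["joints"].round(2),"w",s["gripper_width"]);tt=np.array([108.7,0.5,90.1]);print("pred tip",proj(g,p+r.apply(tt)).round(1))
    for v in range(30,240,15):   # grey shaft near column 320
        row=hsv[v,270:371].astype(int);x=np.where((row[:,1]<70)&(row[:,2]>95))[0]+270
        print(v,(x.min(),x.max(),len(x)) if len(x) else None,end="; ")
    print();return g
E
python3 -c "
from drv import *
g=tipcheck();cv2.imwrite('pics/d1.png',g['image'][...,::-1])
p,r=P(arm.read_state());tt=np.array([108.7,.5,90.1])
for q in((108.7,.5,86),(108.7,.5,94),(112,.5,90)):print(q,proj(g,p+r.apply(q)).round(1))"
```

```text
clock: 20.5
position: [549.4, -84.5, 235.0]
ee_rot: [0.775, -0.569, 0.219, 0.163]
contact_force: [-0.6, -0.3, -1.0]
gripper_width: 22.5
grasp_force: 58.9
[ 0.34  0.24 -0.6   0.73 -0.9  -0.55] w 22.476795725100704
pred tip [322.4  57.1]
30 None; 45 None; 60 (np.int64(317), np.int64(328), 12); 75 (np.int64(318), np.int64(328), 11); 90 (np.int64(318), np.int64(328), 11); 105 (np.int64(318), np.int64(328), 11); 120 (np.int64(318), np.int64(328), 11); 135 (np.int64(318), np.int64(328), 11); 150 (np.int64(317), np.int64(328), 12); 165 (np.int64(317), np.int64(328), 12); 180 (np.int64(317), np.int64(328), 12); 195 (np.int64(318), np.int64(328), 11); 210 (np.int64(289), np.int64(328), 19); 225 (np.int64(317), np.int64(328), 12); 
(108.7, 0.5, 86) [322.7  55.5]
(108.7, 0.5, 94) [322.7  58.9]
(112, 0.5, 90) [322.7  50.4]
```

The tip's pixels match the prediction (row about 57, column 323). I plan the carry.

```bash
cat >> drv.py <<'E'
TT,UT=np.array([108.7,.5,90.1]),np.array([.819,0,.574])
def tgt(dp,tl=-4,ro=-8): return tilted("drv",TT,UT,dp,tl,ro)
E
python3 - <<'E'
from drv import *
p,r=P(arm.read_state());T1,r1=tgt(-35);print("T1",T1,go(p,r,T1,r1),np.degrees((r.inv()*r1).magnitude()))
w=(r.inv()*r1).as_rotvec();j0=arm.read_state()["joints"];q=p+[0,0,50]
for f in np.linspace(0,1,6):
    rf=r*R.from_rotvec(w*f);j0,c=ik(q,rf,j0);print(j0,c,mg(j0),"tipz",(q+rf.apply(TT))[2].round())
for dp in(-35,0,40,70):
    j0,c=ik(*tgt(dp),j0);print(dp,j0,mg(j0),go(T1,r1,*tgt(dp)))
print(go(p+[0,0,50],r1,T1,r1))
E
```

```text
T1 [570.21445315 134.34209581 243.8584923 ] (array([-167.6,  -85.3, -114.6]), array([-19.43, -34.28, 120.69])) 126.95754689856037
[ 0.36  0.2  -0.5   0.66 -1.02 -0.45] 0.0 0.57 tipz 265.0
[ 0.32  0.21 -0.38  0.48 -1.08 -0.71] 0.0 0.69 tipz 245.0
[ 0.27  0.22 -0.3   0.32 -1.09 -0.98] 0.0 0.77 tipz 221.0
[ 0.22  0.2  -0.26  0.19 -1.06 -1.27] 0.0 0.81 tipz 197.0
[ 0.17  0.16 -0.27  0.09 -0.97 -1.59] 0.0 0.8 tipz 178.0
[ 0.15  0.12 -0.33  0.03 -0.82 -1.95] 0.0 0.66 tipz 168.0
-35 [ 0.57  0.2  -0.4   0.21 -0.71 -2.5 ] 0.55 (array([0., 0., 0.]), array([0., 0., 0.]))
0 [ 0.6   0.2  -0.5   0.25 -0.63 -2.57] 0.47 (array([27.9, -0.2, 21.1]), array([0., 0., 0.]))
40 [ 0.63  0.21 -0.61  0.31 -0.52 -2.68] 0.36 (array([59.9, -0.4, 45.1]), array([0., 0., 0.]))
70 [ 0.66  0.22 -0.69  0.39 -0.44 -2.78] 0.28 (array([83.8, -0.5, 63.2]), array([0., 0., 0.]))
(array([ 39.9, 214.2,  50.7]), array([0., 0., 0.]))
```

```bash
python3 -m pendant '[[0.0132,0,-0.0212,0,0,0,0],[0.0132,0,-0.0212,0,0,0,0],[0,0,0,-1.21,-2.14,7.54,0],[0,0,0,-1.21,-2.14,7.54,0],[0,0,0,-1.21,-2.14,7.54,0],[0,0,0,-1.21,-2.14,7.54,0],[0,0,0,-1.21,-2.14,7.54,0],[0,0,0,-1.21,-2.14,7.54,0],[0,0,0,-1.21,-2.14,7.54,0],[0,0,0,-1.21,-2.14,7.54,0]]'
python3 -m pendant '[[0,0,0,-1.21,-2.14,7.54,0],[0,0,0,-1.21,-2.14,7.54,0],[0,0,0,-1.21,-2.14,7.54,0],[0,0,0,-1.21,-2.14,7.54,0],[0,0,0,-1.21,-2.14,7.54,0],[0,0,0,-1.21,-2.14,7.54,0],[0,0,0,-1.21,-2.14,7.54,0],[0,0,0,-1.21,-2.14,7.54,0],[0,0,0,0,0,0,0],[0,0,0,0,0,0,0]]'
python3 -c "
from drv import *
s=arm.read_state();p,r=P(s);print(s['joints'].round(2),go(p,r,*tgt(-35)))"
```

```text
clock: 21.55
position: [549.7, -84.7, 284.3]
ee_rot: [-0.39, 0.914, -0.111, -0.01]
contact_force: [0.6, 0.5, -0.8]
gripper_width: 22.4
grasp_force: 59.0
clock: 22.55
position: [549.7, -84.7, 285.1]
ee_rot: [0.106, 0.983, 0.028, 0.145]
contact_force: [-0.4, -0.3, -0.8]
gripper_width: 22.4
grasp_force: 59.0
[ 0.15  0.12 -0.32  0.03 -0.84 -1.95] (array([ 39.6, 214.4,  50.7]), array([-0.07,  0.01,  0.23]))
```

```bash
python3 -c "
from drv import *
s=arm.read_state();p,r=P(s);print(go(p,r,*tgt(-65)))"
```

```text
(array([ 15.7, 214.5,  32.7]), array([-0.07,  0.01,  0.23]))
```

```bash
python3 -m pendant '[[0.0014,0.0195,0.003,0,0,0.2,0],[0.0014,0.0195,0.003,0,0,0,0],[0.0014,0.0195,0.003,0,0,0,0],[0.0014,0.0195,0.003,0,0,0,0],[0.0014,0.0195,0.003,0,0,0,0],[0.0014,0.0195,0.003,0,0,0,0],[0.0014,0.0195,0.003,0,0,0,0],[0.0014,0.0195,0.003,0,0,0,0],[0.0014,0.0195,0.003,0,0,0,0],[0.0014,0.0195,0.003,0,0,0,0],[0.0014,0.0195,0.003,0,0,0,0],[0,0,0,0,0,0,0]]'
python3 -m pendant '[[0,0,0,0,0,0,0],[0,0,0,0,0,0,0]]' | head -2
python3 - <<'E'
from drv import *
s=arm.read_state();p,r=P(s);print(s['joints'].round(2),[go(p,r,*tgt(d)) for d in(-65,-15)])
# see the blade tip in scene and side: compare predicted with grey/bright blob near
tip=p+r.apply(TT);u=r.apply(UT)
D2={n:arm.get_image(n) for n in("scene","side")};pickle.dump(D2,open("v6.pkl","wb"));old=pickle.load(open("v5.pkl","rb"))
for n in D2:
    df=cv2.absdiff(D2[n]["image"],old[n]["image"]).max(2)
    pt=proj(D2[n],tip);dr=proj(D2[n],tip-u*60)-pt;dr/=np.linalg.norm(dr);nn=np.array([-dr[1],dr[0]]);print(n,"pred tip",pt.round(1),"mouth",proj(D2[n],MOUTH["drv"]).round(1))
    for t in range(-8,30,3):
        q=pt+dr*t;k=np.arange(-7,8);xy=(q+k[:,None]*nn).round().astype(int);m=df[xy[:,1],xy[:,0]]>28
        print(t,m.sum(),k[m].mean().round(1) if m.any() else None,end="; ")
    print()
E
```

```text
clock: 23.75
position: [589.9, 130.9, 268.1]
ee_rot: [0.106, 0.983, 0.028, 0.146]
contact_force: [-0.6, 0.1, -1.7]
gripper_width: 22.5
grasp_force: 59.1
clock: 23.95
position: [589.2, 128.4, 268.9]
[ 0.54  0.21 -0.31  0.18 -0.79 -2.44] [(array([ 2.1, -0.1,  0.5]), array([-0.04,  0.12, -0.09])), (array([42.1, -0.4, 30.5]), array([-0.04,  0.12, -0.09]))]
scene pred tip [257.9 162.8] mouth [239.2 184.7]
-8 0 None; -5 0 None; -2 3 0.0; 1 3 0.0; 4 0 None; 7 1 -1.0; 10 2 -0.5; 13 1 -1.0; 16 0 None; 19 1 -1.0; 22 2 -0.5; 25 2 -0.5; 28 2 -0.5; 
side pred tip [340.6 159.9] mouth [327.3 173.2]
-8 0 None; -5 0 None; -2 0 None; 1 1 1.0; 4 0 None; 7 0 None; 10 0 None; 13 1 0.0; 16 1 1.0; 19 1 1.0; 22 2 0.5; 25 2 0.5; 28 2 0.5;
```

The tip matches the prediction within a pixel in both views. I enter the short tube.

```bash
python3 -m pendant '[[0.0083,0,0.0061,0,0,0,0],[0.0083,0,0.0061,0,0,0,0],[0.0083,0,0.0061,0,0,0,0],[0.0083,0,0.0061,0,0,0,0],[0.0083,0,0.0061,0,0,0,0],[0.0083,0,0.0061,0,0,0,0],[0.0083,0,0.0061,0,0,0,0],[0.0083,0,0.0061,0,0,0,0],[0,0,0,0,0,0,0],[0,0,0,0,0,0,0]]'
python3 -c "
from drv import *
s=arm.read_state();p,r=P(s);print(s['joints'].round(2),[go(p,r,*tgt(d)) for d in(15,70)])"
```

```text
clock: 25.05
position: [541.8, 145.1, 204.0]
ee_rot: [0.108, 0.983, 0.029, 0.146]
contact_force: [0.5, 0.0, -1.7]
gripper_width: 22.5
grasp_force: 59.1
[ 0.62  0.2  -0.53  0.27 -0.6  -2.61] [(array([-0.2, -1.4, -0.1]), array([ 0.02,  0.17, -0.07])), (array([43.8, -1.7, 32.9]), array([ 0.02,  0.17, -0.07]))]
```

```bash
python3 -m pendant '[[0.0072,-0.0014,0.0054,0,0,0,0],[0.0072,0,0.0054,0,0,0,0],[0.0072,0,0.0054,0,0,0,0],[0.0072,0,0.0054,0,0,0,0],[0.0072,0,0.0054,0,0,0,0],[0.0072,0,0.0054,0,0,0,0],[0,0,0,0,0,0,0],[0,0,0,0,0,0,0]]'
python3 -c "
from drv import *
s=arm.read_state();p,r=P(s);print(s['joints'].round(2),[go(p,r,*tgt(d)) for d in(70,)])"
```

```text
clock: 25.85
position: [510.5, 154.0, 160.6]
ee_rot: [0.108, 0.983, 0.029, 0.146]
contact_force: [-0.4, 0.4, -1.3]
gripper_width: 22.6
grasp_force: 59.1
[ 0.66  0.21 -0.68  0.38 -0.45 -2.77] [(array([ 0.4, -0.2,  0.4]), array([ 0.01,  0.15, -0.08]))]
```

It is 70 of 80 mm deep and free of contact, so I release and back out.

```bash
python3 -m pendant '[[0,0,0,0,0,0,0.055],[0,0,0,0,0,0,0.055],[0,0,0,0,0,0,0.055],[0,0,0,0,0,0,0.055],[0,0,0,0,0,0,0.055],[0,0,-0.01,0,0,0,0.055],[0,0,-0.02,0,0,0,0.055],[0,0,-0.03,0,0,0,0.055],[0,0,-0.03,0,0,0,0.055],[0,0,-0.03,0,0,0,0.055],[0,0,-0.02,0,0,0,0.055],[0,0,0,0,0,0,0.055]]'
python3 -m pendant '[[-0.01,0,-0.03,0,0,0,0.055],[-0.01,0,-0.03,0,0,0,0.055],[0,0,0,0,0,0,0.055],[0,0,0,0,0,0,0.055],[0,0,0,0,0,0,0.055]]'
python3 - <<'E'
from drv import *
D2={n:arm.get_image(n) for n in("scene","side")};pickle.dump(D2,open("v7.pkl","wb"));obs=[]
for n,dd in D2.items():
    hsv=cv2.cvtColor(dd["image"],cv2.COLOR_RGB2HSV)
    m=((hsv[...,0]>15)&(hsv[...,0]<30)&(hsv[...,1]>160)&(hsv[...,2]>80)).astype(np.uint8)
    c=proj(dd,MOUTH["drv"]+75*AX);k=np.zeros_like(m);cv2.circle(k,tuple(int(v) for v in c),45,1,-1);m&=k
    nn,l,st,ce=cv2.connectedComponentsWithStats(m);b=1+np.argmax(st[1:,4]);ys,xs=np.where(l==b)
    a=proj(dd,MOUTH["drv"]);e=proj(dd,MOUTH["drv"]+123*AX);u=(e-a)/np.linalg.norm(e-a);t=(np.c_[xs,ys]-a)@u
    print(n,"amber",st[b],"extent along",np.percentile(t,[1,99]).round(1),"expected handle",[(proj(dd,MOUTH["drv"]+k*AX)-a)@u for k in(28,123)])
    obs.append((dd,*(np.c_[xs,ys][t>np.percentile(t,99)].mean(0))))
    for nm,P0,c2 in(("foot",None,None),):pass
x,er=tri(*obs);fl=MOUTH["drv"]-80*AX;print("butt",x,er,"from floor",np.linalg.norm(x-fl))
# bystanders unmoved: difference with first pictures round them
d0=pickle.load(open("v0.pkl","rb"))
for nm,q in(("foot",(403,-36,40)),("plate",(754,61,14)),("bottle",(729,240,80))):
    for n in D2:
        u,v=proj(D2[n],q).astype(int);a=d0[n]["image"][v-22:v+23,u-22:u+23];b=D2[n]["image"][v-22:v+23,u-22:u+23]
        print(nm,n,(u,v),"changed frac",(cv2.absdiff(a,b).max(2)>40).mean().round(3))
a=pickle.load(open("v5.pkl","rb"))
for n in D2:
    u,v=proj(D2[n],[590,230,205]).astype(int);print("barhead",n,(cv2.absdiff(a[n]["image"][v-12:v+13,u-12:u+13],D2[n]["image"][v-12:v+13,u-12:u+13]).max(2)>40).mean().round(3))
E
```

```text
clock: 27.05
position: [470.0, 151.3, 298.7]
ee_rot: [0.108, 0.982, 0.032, 0.149]
contact_force: [0.1, 0.7, 0.1]
gripper_width: 54.8
grasp_force: 0.0
clock: 27.55
position: [469.9, 144.1, 355.8]
ee_rot: [0.109, 0.983, 0.028, 0.145]
contact_force: [-0.0, 0.4, -0.2]
gripper_width: 54.9
grasp_force: 0.0
scene amber [250 148  39  34 521] extent along [12.5 55.3] expected handle [np.float64(11.617731015109278), np.float64(53.66806052999533)]
side amber [338 158  27  15 128] extent along [ 9.6 34.5] expected handle [np.float64(7.719714479271513), np.float64(36.932742971143824)]
butt [568.80120594 149.7768832  174.89897095] [0.6, 0.6] from floor 199.4919297702128
foot scene (np.int64(237), np.int64(285)) changed frac 0.0
foot side (np.int64(247), np.int64(233)) changed frac 0.025
plate scene (np.int64(380), np.int64(213)) changed frac 0.0
plate side (np.int64(422), np.int64(276)) changed frac 0.0
bottle scene (np.int64(336), np.int64(146)) changed frac 0.0
bottle side (np.int64(446), np.int64(198)) changed frac 0.0
barhead scene 0.0
barhead side 0.0
```

The butt is about 199 mm from the floor of the tube (nominal 203), so it stands on the bottom. The bystanders and the bar are unchanged and the gripper is clear, so I hand in.

```bash
python3 -c "
from bench import arm;print(arm.job_done())"
```

```text
the job is handed in; nothing more can be done
None
```

Job handed in at about 28 s: the bar stands head-up in the taller tube and the screwdriver handle-up in the shorter one, both measured within 4 mm of resting on the bottom, with the foot, faceplate and bottle unmoved in the before/after pictures; the hand-in call gave no verdict.

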